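Fill a desk leaf press and tighten it until the knob clicks

ROBOT

A 6-joint arm with a two-finger parallel gripper is mounted at the origin on the work surface; the furniture and walls round the work are solid. World frame = base frame: x ahead of the robot, y to its left, z up, the work surface at z = 0. Lengths are in mm, angles in rad, forces in N, time in s.
With the tool pointing down it reaches from about 275 to 1000 mm from the base axis. Payload 8.4 kg.
Tool frame: the origin (TCP) lies midway between the tips of the shut fingers; the grasp point (between the pads) lies 19 mm behind it; z points along the fingers, y is the line along which they close (so a half turn about z gives the same grasp; the last joint's range is limited). The gripper opens to 85 mm and grips with 20 to 120 N. Pads are 22 mm wide; open, the fingers measure 114 mm over their backs; the gripper's body (76 mm by 85 mm) begins 54 mm behind the grasp point. The pads swing forward as they close: fully open they stand 13 mm farther back than shut.
Start: joints at [1.234, 0.353, 1.633, -0, 1.155, -0.002], TCP at [205.361, 590.3, 231.281] pointing down, gripper open.
Joint ranges: [-2.63, 2.63], [-0.92, 2.1], [0.06, 2.66], [-1.3, 4.44], [0, 2.69], [-3.02, 3.02]. Speed limits (rad/s): [2.22, 2.22, 2.79, 3.14, 3.14, 3.14].

INTERFACE

Orientations are given as a unit quaternion [x, y, z, w].
In Python, from plant import ctrl, cams gives the robot as it stands.
- The arm moves only by the tool arm_command, never from a script. Its argument "motion" is a list of rows, each a list of 7 numbers: the shift along the world's x, y, z in units of 0.05 m (1.0 is 0.05 m), then the turn, a rotation vector about the world's x, y, z in units of 4 degrees (1.0 is 4 degrees), then the opening, from 0 (shut) to 1 (fully open). A call has 1 to 20 rows; each row shifts and turns the commanded pose from where the row before left it; what a row does not reach is not made up. A row lasts 1/8 s, in which the tool goes at most 62.5 mm and 10.7 degrees, less where a joint would pass 70% of its speed; a pose out of reach is approached as far as the arm can. A call with a number of a shift or a turn outside -1 to 1 is refused whole. A call with a gripper value outside its range is refused whole. The fingers move at their own pace and stop on an object; "newtons" is the grip in N (left out, the last holds). Time passes only in rows, so rows that do not move let the fingers close. It gives the time, the measured TCP pose, the force, the opening and the grip force at its end, in the units of the state.
- ctrl.sense(): the state, without advancing time (a new reading comes with each control period).
- cams.read_camera(name): name is "scene" or "top" or "wrist"; returns a dict with "pixels" (480x640x3 uint8, red, green, blue), "fx", "fy", "cx", "cy" (pixels), "R" (3x3) and "t" (3): a world point X has camera coordinates R X + t. Camera axes: x right, y down, z forward; pixel columns grow to the right and rows downward; lengths in mm; the calibration is good to about 2 mm. The wrist camera is an equidistant fisheye: a pixel r from the principal point sees the ray r / f radians off the axis. A picture is of the moment at which its call begins. There is no depth.
- ctrl.finish_job(): hands the job in; it is judged then, once.
The state is a dict: "t": time; "joint_positions": joint angles; "qvel": joint speeds; "effort": joint torques, N m; "tcp_pos": TCP position; "orientation": TCP orientation; "wrist_force": force on the tool from outside, world axes, zero at the start; "torque": the same for the moment, N m; "width": finger opening in mm; "finger_force": force on a finger pad.
Only numpy, scipy, OpenCV 4.12 (cv2) and the standard library are available. Lean on these libraries where they do the work, as an engineer would, in place of code of your own. Each camera call takes 0.05 s, during which the arm holds its last target. There are 200 camera calls.

TASK

Put the leaf pads on the desk into the leaf press. Swing its arm off the plate, take the wooden pressure board out, layer every pad into one neat centred stack on the plate with the pressure board centred on top, then swing the arm fully home over the stack and turn the knob clockwise until the foot bears on the board and the knob clicks over and slips. Leave the press tight like that, and don't disturb the other things on the desk.

Things in the scene. Friction and masses are not known exactly. Their poses are not given: they have to be found in the camera images.
- press: The leaf press, fixed to the desk, a little turned: wooden base 124 x 285 x 20 mm with a round aluminium plate (104 mm across, top 28 mm above the desk) and a steel post 24 mm thick. Origin: at desk height under the plate's middle, z up; the post stands 165 mm along the press's own +y; the base spans y -76 to +210 mm, x -62 to +62 mm.
- plate_centre (a point): Middle of the top face of the plate, 28 mm above the desk, at the centre of a turned guide groove 64 mm across.
- swing_arm (a joint): Angle (rad) of the arm about the post: 0 = against its stop, arm along the press's -y, ram over the plate's middle; grows counter-clockwise from above as the arm swings off the plate, to 1.75. From 1.1 on the plate is free for loading. Starts near 0; stays where left (0.4 N m friction, 5 N at the handle). The bar is 26 mm wide, 126 to 146 mm above the desk.
- swing_handle (a point): Upright round wooden handle on the middle of the arm, 14 mm thick, standing from 146 to 181 mm above the desk, 82.5 mm from the post's axis; this point is on its axis, 168 mm above the desk. It is fixed to the arm and turns with it.
- knob_grip (a point): On the axis of the black ribbed knob at the arm's end, 172 mm above the desk, 165 mm from the post. Round, 47 mm across, 155 to 184 mm high, the arm's nose 5 mm below; grip at any yaw; it keeps its height. Clockwise from above lowers the ram 5 mm per rad (0.12 N m); at 0.20 N m it slips on its spindle (the click stop), harmlessly. It would turn if used to swing the arm.
- knob (a joint): How far (rad) the knob has slipped on its spindle; 0 at the start, grows clockwise while the knob clicks, stays near 0 while the knob drives the ram. It counts as clicked beyond 0.4.
- ram: Steel foot under the arm's end, 38 mm across, 8 mm thick, lowered by the knob, not turning. Origin: middle of its underside, 98 mm above the desk when fully up, as at the start (8 mm above the tallest stack of four pads and the board); it can come down 48 mm and stays, keeping its pressure, where the knob leaves it.
- pad_0: A leaf pad: round card-bound pad with paper edges, 60 mm across, 12 mm thick, lying flat on the desk to the right of the press (the four pads are alike; two to four of them are there). Origin: its centre, z through its thickness; both faces are alike.
- pad_1: A leaf pad: round card-bound pad with paper edges, 60 mm across, 12 mm thick, lying flat on the desk to the right of the press (the four pads are alike; two to four of them are there). Origin: its centre, z through its thickness; both faces are alike.
- pad_2: A leaf pad: round card-bound pad with paper edges, 60 mm across, 12 mm thick, lying flat on the desk to the right of the press (the four pads are alike; two to four of them are there). Origin: its centre, z through its thickness; both faces are alike.
- pad_3: A leaf pad: round card-bound pad with paper edges, 60 mm across, 12 mm thick, lying flat on the desk to the right of the press (the four pads are alike; two to four of them are there). Origin: its centre, z through its thickness; both faces are alike.
- board: The pressure board: plywood disc 64 mm across, 14 mm thick, with a small brass wear disc in the middle of both faces, which are alike; thicker and wider than a pad. At the start it lies on the press's plate. Origin: its centre, z through its thickness. There is bare desk to put it down on between the press and the pads.
- tape_roll: Bystander: roll of masking tape, 93 mm across, 19 mm high, lying in front of the press. Origin: centre of its underside.
- pen_cup: Bystander: grey stoneware cup, 76 mm across, 88 mm high, behind the pads. Origin: centre of its underside.
- mouse: Bystander: computer mouse, 107 x 58 x 33 mm, near the robot. Origin: centre of its underside.
- stapler: Bystander: desk stapler, 36 x 150 x 60 mm, near the left edge of the desk. Origin: centre of its underside; its length lies along its own y.
Things that resemble listed ones, but are neither listed nor needed, are in the scene too. Leave any green or pink look-alike of the pad_0 alone.

How it is judged:
By the outcome, as a careful person would: the job done as asked, in the order asked, and still so for the second after the job is handed in, with the robot touching nothing.
Of pad_0, pad_1, pad_2, pad_3 only 2 to 4 are there at a start; the rules pass over those that are not, and their reading is None.
At some moment in a run one of pad_0, pad_1, pad_2, pad_3, board may be knocked a few centimetres aside while the robot is not near it.
Once in a run the grip may slacken for a moment while it holds something.
It also fails if it takes over 210 s, if anything falls off the work surface, if the arm or the gripper's body presses on something with over 40 N, if the wrist force passes 120 N, or if a joint passes its speed limit or range.

## Working session

There is one attempt and no reset: what is moved stays moved. The work goes in short steps, Python scripts to look and compute and a tool call to move; the robot and the scene stay as the last step left them, time stands still between calls to the robot, and variables do not carry over. Pictures are saved under pics/ and viewed, at most 14 in all, crops included, and the job is handed in when it is done.

Besides the shell and the picture viewer there is one more tool, called as name(argument=value, ...), one argument or row to a line, values as JSON. arm_command: Moves the arm, as the interface text tells. Shifts and turns lie within -1 to 1; 1 stands for 0.05 m of shift or 4 degrees of turn. Its arguments: {"type":"object","properties":{"motion":{"type":"array"},"newtons":{"type":"number"}},"required":["motion"]}

```bash
ls; mkdir -p pics; python3 - <<'E'
from plant import ctrl,cams
import cv2,pickle
d={}
for n in("scene","top"):
    c=cams.read_camera(n);d[n]=c
    cv2.imwrite(f"pics/{n}0.png",c["pixels"][:,:,::-1])
    print(n,c["fx"],c["cx"],c["cy"],c["R"],c["t"])
pickle.dump(d,open("d0.pkl","wb"))
print(ctrl.sense())
E
```

```text
pics
scene 616.4009976649235 303.81385781062056 247.0783683672574 [[-0.62435908 -0.78112788 -0.00386953]
 [-0.68386442  0.54899651 -0.48055415]
 [ 0.3774986  -0.29739211 -0.87695652]] [ 282.25051833  438.562311   1325.24994085]
top 550.9182116671469 322.7252902548497 239.61779061241387 [[-0.04744857 -0.9988481   0.0071494 ]
 [-0.89079247  0.03907511 -0.45272719]
 [ 0.45192633 -0.02784989 -0.89162042]] [ -23.05777762  530.2646932  1329.99062866]
{'t': 0.1, 'joint_positions': array([ 1.23362817e+00,  3.53596258e-01,  1.63405902e+00,  1.71809047e-05,
        1.15517397e+00, -2.42226718e-03]), 'qvel': array([ 0.00100998, -0.0023705 , -0.00232194, -0.00070213, -0.00019828,
        0.00036019]), 'effort': array([-1.39522754e-04, -6.06360555e+01, -3.42822647e+01,  7.71687201e-05,
        3.96423857e-03, -8.96637601e-06]), 'tcp_pos': array([205.20012372, 589.91026632, 230.62621288]), 'orientation': array([ 1.66595978e-01,  9.86025049e-01, -6.08077277e-04, -1.12224019e-04]), 'wrist_force': array([-0.02583061, -0.33773007,  0.0021708 ]), 'torque': array([-0.00377498, -0.00478176,  0.01678754]), 'finger_force': 0.0, 'width': 85.51914532850572}
```

View pics/scene0.png

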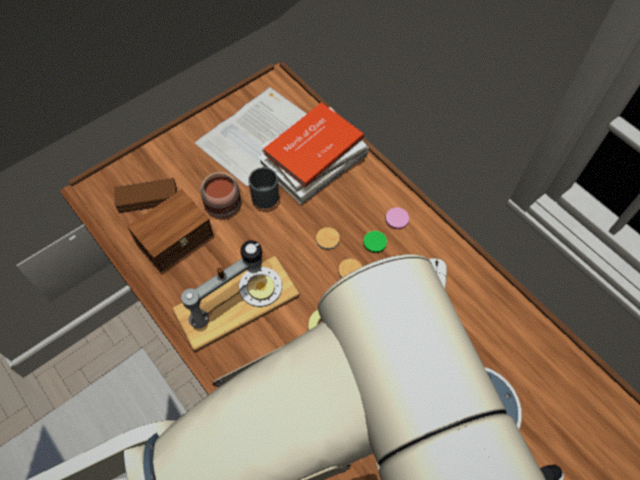

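View pics/top0.png

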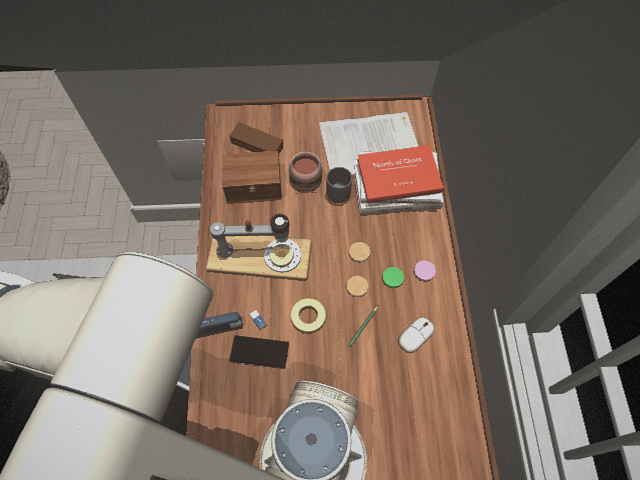

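The top view shows two tan pads at about (359,251) and (357,286), with green and pink decoys to their right. The press has its post at (218,230), knob at (280,225) and plate at (282,255). The scene view agrees: two tan pads.

```bash
cat > h.py <<'E'
import numpy as np,cv2
def ray(c,u,v,fish=False):
    x=np.array([(u-c["cx"])/c["fx"],(v-c["cy"])/c["fy"]])
    if fish:
        r=np.linalg.norm(x); d=np.array([*(x/max(r,1e-9)*np.sin(r)),np.cos(r)])
    else: d=np.array([*x,1.])
    R=np.array(c["R"]);t=np.array(c["t"])
    return -R.T@t,R.T@d
def plane(c,u,v,z,fish=False):
    o,d=ray(c,u,v,fish);return o+d*(z-o[2])/d[2]
def proj(c,X,fish=False):
    p=np.array(c["R"])@np.array(X,float)+np.array(c["t"])
    if fish:
        r=np.hypot(p[0],p[1]);k=np.arctan2(r,p[2])/max(r,1e-9)
    else:k=1/p[2]
    return c["fx"]*p[0]*k+c["cx"],c["fy"]*p[1]*k+c["cy"]
def blobs(img,lo,hi,amin=30):
    m=cv2.inRange(cv2.cvtColor(img,cv2.COLOR_RGB2HSV),lo,hi)
    n,l,s,ce=cv2.connectedComponentsWithStats(m)
    return [(ce[i].round(1),s[i]) for i in range(1,n) if s[i][4]>=amin]
E
python3 - <<'E'
import pickle;from h import *
d=pickle.load(open("d0.pkl","rb"));c=d["top"];im=c["pixels"]
for p in [(359,251),(357,286),(283,258),(300,240)]: print(p,cv2.cvtColor(im,cv2.COLOR_RGB2HSV)[p[1],p[0]])
for b in blobs(im,(10,80,190),(22,160,255)): print(b,plane(c,*b[0],12).round(0))
for b in blobs(d["scene"]["pixels"],(10,80,190),(22,160,255)): print("sc",b,plane(d["scene"],*b[0],12).round(0))
for n,u,v,z in[("plate",282,255,28),("knob",280,222,184),("post",218,229,160),("tape",308,316,19),("cup",339,175,88),("green",393,277,12),("boxtop",250,162,80)]: print(n,plane(c,u,v,z).round(0))
x=cv2.resize(im[190:300,195:395],None,fx=4,fy=4,interpolation=cv2.INTER_CUBIC);cv2.imwrite("pics/crop0.png",x[:,:,::-1])
E
```

```text
(359, 251) [ 16 102 211]
(357, 286) [ 17 102 210]
(283, 258) [ 28  59 206]
(300, 240) [ 16  98 197]
(array([286.2, 202.8]), array([285, 196,   4,  14,  36], dtype=int32)) [715.  52.  12.]
(array([250.2, 238.4]), array([225, 236,  50,   6, 259], dtype=int32)) [600. 158.  12.]
(array([430.4, 250.2]), array([428, 237,   6,  26,  62], dtype=int32)) [ 540. -356.   12.]
(array([260.6, 261.6]), array([ 207,  239,  104,   39, 1255], dtype=int32)) [525. 127.  12.]
(array([359. , 250.6]), array([349, 242,  21,  18, 296], dtype=int32)) [ 547. -153.   12.]
(array([357. , 285.1]), array([347, 276,  21,  19, 322], dtype=int32)) [ 442. -139.   12.]
(array([286.9, 295.5]), array([285, 279,   6,  38, 126], dtype=int32)) [420.  55.  12.]
(array([436. , 291.8]), array([434, 278,   5,  28,  52], dtype=int32)) [ 412. -355.   12.]
(array([370.6, 360. ]), array([367, 338,   8,  50, 156], dtype=int32)) [ 232. -158.   12.]
(array([363.4, 361.4]), array([362, 349,   6,  24,  74], dtype=int32)) [ 229. -139.   12.]
(array([365.1, 391.8]), array([362, 382,   6,  22,  67], dtype=int32)) [ 152. -137.   12.]
sc (array([388. , 197.8]), array([378, 188,  20,  19,  55], dtype=int32)) [ 539. -353.   12.]
sc (array([327.3, 237. ]), array([316, 228,  23,  19, 343], dtype=int32)) [ 548. -153.   12.]
sc (array([222., 236.]), array([217, 230,  11,  12,  34], dtype=int32)) [718.  54.  12.]
sc (array([236.8, 307.3]), array([ 174,  257,  124,   91, 1574], dtype=int32)) [534. 140.  12.]
sc (array([348.6, 266.3]), array([339, 259,  23,  18, 255], dtype=int32)) [ 450. -141.   12.]
sc (array([221.8, 289. ]), array([202, 272,  43,  32, 215], dtype=int32)) [596. 140.  12.]
sc (array([291.3, 320. ]), array([282, 307,  21,  26, 112], dtype=int32)) [427.  58.  12.]
plate [536.  66.  28.]
knob [555.  62. 184.]
post [555. 224. 160.]
tape [356.  -0.  19.]
cup [ 756. -106.   88.]
green [ 462. -241.   12.]
boxtop [818. 153.  80.]
```

View pics/crop0.png

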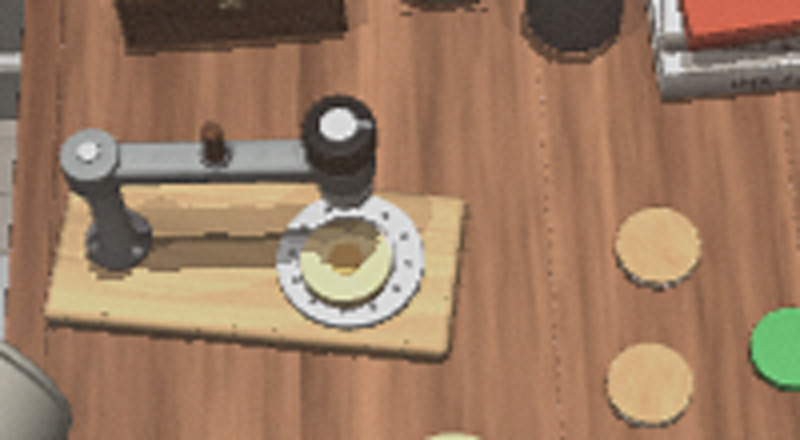

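The crop shows the press: plate centre about px (282.7,254.7), post top (217,228), knob cap (279.7,221), handle (248,222). The board lies on the plate, two pads at right.

```bash
python3 - <<'E'
import pickle;from h import *
from plant import ctrl,cams
d=pickle.load(open("d0.pkl","rb"));c=d["top"]
for n,u,v,z in[("TR",466,200,20),("BR",447,353,20),("BL",48,320,20),("plate",351,259,28),("postbase",118,247,20),("posttop",89,152,160),("knobtop",339,123,186),("handletop",213,127,181),("board",347,262,42)]:
    print(n,plane(c,195+u/4,190+v/4,z).round(0))
w=cams.read_camera("wrist");pickle.dump(w,open("w0.pkl","wb"))
cv2.imwrite("pics/w0.png",w["pixels"][:,:,::-1])
R=np.array(w["R"]);print(w["fx"],w["cx"],w["cy"],(-R.T@w["t"]).round(1),R.round(3))
E
```

```text
TR [583. -18.  20.]
BR [465.  -1.  20.]
BL [502. 275.  20.]
plate [536.  64.  28.]
postbase [557. 229.  20.]
posttop [558. 226. 160.]
knobtop [558.  62. 186.]
handletop [561. 143. 181.]
board [527.  66.  42.]
371.64829954431775 317.27108796487084 240.2555859001158 [126.  617.2 374.3] [[ 0.329  0.944 -0.002]
 [ 0.892 -0.31   0.329]
 [ 0.31  -0.11  -0.944]]
```

View pics/w0.png

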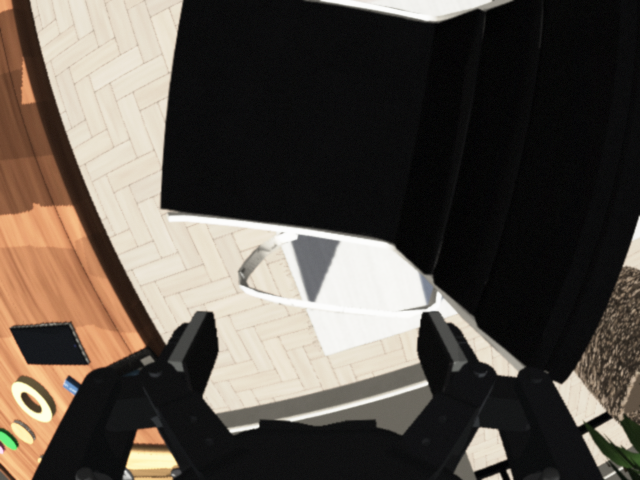

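The start wrist view shows mostly the floor, with the tape at (33,400) and nothing useful of the press. I have enough for the first move: the press origin is about (535,64), yaw about -7.5°, the post about (557,228), and the handle about (559,143). Moving above the handle.

arm_command(
  motion=[
    [0.39,-0.5,0.08,0,0,-0.98,1],
    [0.39,-0.5,0.08,0,0,-0.98,1],
    [0.39,-0.5,0.08,0,0,-0.98,1],
    [0.39,-0.5,0.08,0,0,-0.98,1],
    [0.39,-0.5,0.08,0,0,-0.98,1],
    [0.39,-0.5,0.08,0,0,-0.98,1],
    [0.39,-0.5,0.08,0,0,-0.98,1],
    [0.39,-0.5,0.08,0,0,-0.98,1],
    [0.39,-0.5,0.08,0,0,-0.98,1],
    [0.39,-0.5,0.08,0,0,-0.98,1],
    [0.39,-0.5,0.08,0,0,-0.98,1],
    [0.39,-0.5,0.08,0,0,-0.98,1],
    [0.39,-0.5,0.08,0,0,-0.98,1],
    [0.39,-0.5,0.08,0,0,-0.98,1],
    [0.39,-0.5,0.08,0,0,-0.98,1],
    [0.39,-0.5,0.08,0,0,-0.98,1],
    [0.39,-0.5,0.08,0,0,-0.98,1],
    [0.39,-0.5,0.08,0,0,-0.98,1],
    [0,0,0,0,0,0,1],
    [0,0,0,0,0,0,1],
  ],
)

```text
t: 2.65
tcp_pos: [555.9, 140.5, 302.9]
orientation: [0.705, 0.709, -0.0, -0.0]
wrist_force: [0.1, -0.1, -0.1]
width: 85.1
finger_force: 0.0
```

```bash
python3 - <<'E'
import pickle;from h import *
from plant import ctrl,cams
w=cams.read_camera("wrist");pickle.dump(w,open("w1.pkl","wb"))
cv2.imwrite("pics/w1.png",w["pixels"][:,:,::-1])
s=ctrl.sense();print(s["t"],s["tcp_pos"],s["orientation"],s["joint_positions"].round(2))
for n,X in [("handle",(559,143,181)),("knob",(558,62,184)),("post",(557,228,160)),("plate",(535,64,28)),("tcp",s["tcp_pos"])]: print(n,np.round(proj(w,X,True)))
E
```

```text
2.7 [555.73476969 140.73798611 302.92490969] [ 7.05197252e-01  7.09011028e-01 -2.76882855e-04 -3.48846199e-04] [0.25 0.21 1.66 0.   1.27 0.24]
handle [320. 226.]
knob [318. 322.]
post [318. 111.]
plate [299. 252.]
tcp [315. 312.]
```

View pics/w1.png

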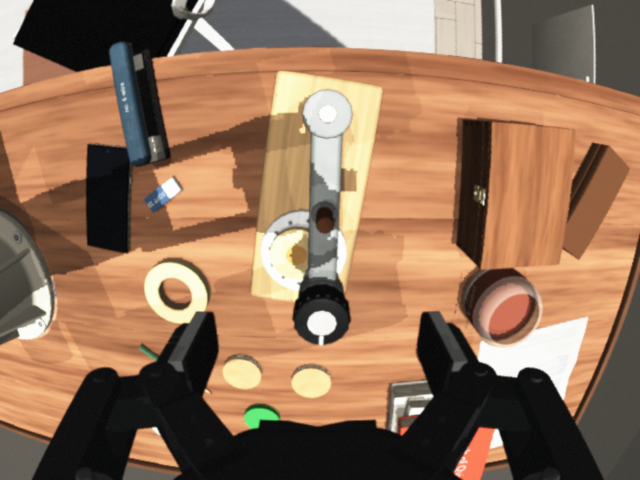

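The wrist view confirms it: post top at (327,113), handle (324,220), knob cap (321,322), plate centred near (303,251), pads at (241,372) and (311,381). Next I compute these points.

```bash
python3 - <<'E'
import pickle;from h import *
w=pickle.load(open("w1.pkl","rb"))
for n,u,v,z in [("handle",324,218,181),("knob",321,322,186),("post",327,113,160),("plate",303,251,28),("padA",241,372,12),("padB",311,381,12),("bc1",279,72,20),("bc2",382,88,20),("bc3",252,294,20)]: print(n,plane(w,u,v,z,True).round(1))
x=cv2.resize(w["pixels"][60:340,230:400],None,fx=2.1,fy=2.1,interpolation=cv2.INTER_CUBIC);cv2.imwrite("pics/w1c.png",x[:,:,::-1])
E
```

```text
handle [561.6 149.4 181. ]
knob [560.1  62.8 186. ]
post [563.6 226.6 160. ]
plate [539.7  64.7  28. ]
padA [ 442.6 -138.5   12. ]
padB [ 548.4 -152.4   12. ]
bc1 [513.  275.2  20. ]
bc2 [629.1 258.3  20. ]
bc3 [472.   1.  20.]
```

View pics/w1c.png

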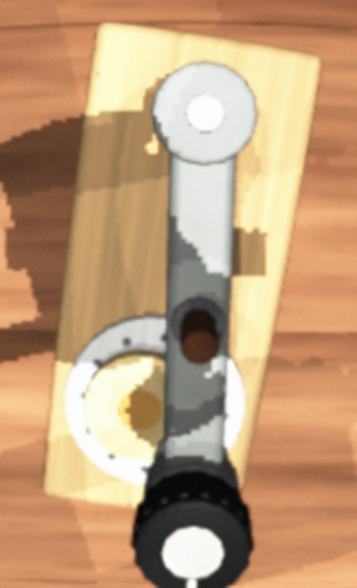

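Handle about (561,144), with its top at crop (199,345). I descend around it and close gently.

arm_command(
  motion=[
    [0.1,0.08,-0.5,0,0,0,1],
    [0,0,-0.7,0,0,0,0.6],
    [0,0,-0.7,0,0,0,0.6],
    [0,0,-0.6,0,0,0,0.6],
    [0,0,-0.5,0,0,0,0.6],
    [0,0,0,0,0,0,0.6],
    [0,0,0,0,0,0,0],
    [0,0,0,0,0,0,0],
    [0,0,0,0,0,0,0],
    [0,0,0,0,0,0,0],
    [0,0,0,0,0,0,0],
  ],
  newtons=25,
)

```text
t: 4.08
tcp_pos: [561.9, 144.7, 154.7]
orientation: [0.706, 0.709, 0.001, 0.0]
wrist_force: [-2.6, 1.9, 7.6]
width: 13.1
finger_force: 24.9
```

arm_command(
  motion=[
    [0.115,0.004,0,0,0,1,0],
    [0.115,0.012,0,0,0,1,0],
    [0.113,0.02,0,0,0,1,0],
    [0.112,0.028,0,0,0,1,0],
    [0.11,0.036,0,0,0,1,0],
    [0.107,0.043,0,0,0,1,0],
    [0.104,0.051,0,0,0,1,0],
    [0.1,0.058,0,0,0,1,0],
    [0.096,0.064,0,0,0,1,0],
    [0.091,0.071,0,0,0,1,0],
    [0.086,0.077,0,0,0,1,0],
    [0.08,0.083,0,0,0,1,0],
    [0.074,0.088,0,0,0,1,0],
    [0.068,0.093,0,0,0,1,0],
    [0.061,0.098,0,0,0,1,0],
    [0.054,0.102,0,0,0,1,0],
    [0.047,0.105,0,0,0,1,0],
    [0.039,0.108,0,0,0,1,0],
    [0.032,0.111,0,0,0,1,0],
    [0.024,0.113,0,0,0,1,0],
  ],
)

```text
t: 6.58
tcp_pos: [644.2, 211.5, 154.7]
orientation: [0.084, 0.996, -0.001, 0.002]
wrist_force: [1.6, -6.4, 4.1]
width: 13.2
finger_force: 24.3
```

arm_command(
  motion=[
    [0,0,0,0,0,0,0.5],
    [0,0,0,0,0,0,0.5],
    [0,0,0.5,0,0,0,0.5],
    [0,0,0.8,0,0,0,1],
    [-0.3,-0.4,0.4,0,0,0,1],
    [-0.5,-0.7,0,0,0,0,1],
    [-0.5,-0.7,0,0,0,0,1],
    [-0.5,-0.7,-0.3,0,0,0,1],
    [-0.34,-0.44,-0.4,0,0,0,1],
    [0,0,0,0,0,0,1],
    [0,0,0,0,0,0,1],
    [0,0,0,0,0,0,1],
  ],
)

```text
t: 8.07
tcp_pos: [536.9, 66.4, 204.0]
orientation: [0.085, 0.996, 0.0, 0.001]
wrist_force: [0.4, 0.5, 0.4]
width: 85.2
finger_force: 0.0
```

```bash
python3 - <<'E'
import pickle;from h import *
from plant import ctrl,cams
w=cams.read_camera("wrist");pickle.dump(w,open("w2.pkl","wb"))
c=cams.read_camera("top");pickle.dump(c,open("t2.pkl","wb"))
cv2.imwrite("pics/w2.png",w["pixels"][:,:,::-1])
s=ctrl.sense();print(s["t"],s["tcp_pos"],s["orientation"],s["joint_positions"].round(2))
for n,X in [("plate",(537,64,28)),("board",(537,64,42))]: print(n,np.round(proj(w,X,True)))
for b in blobs(c["pixels"],(10,80,190),(22,160,255),150): print(b,plane(c,*b[0],12).round(0))
E
```

```text
8.175 [536.51931922  66.23382741 203.72611086] [8.45821845e-02 9.96416384e-01 1.37505181e-04 4.73161400e-04] [ 0.12  0.25  1.84  0.    1.05 -1.28]
plate [316. 211.]
board [315. 216.]
(array([362. , 250.4]), array([356, 242,  14,  18, 190], dtype=int32)) [ 548. -161.   12.]
```

View pics/w2.png

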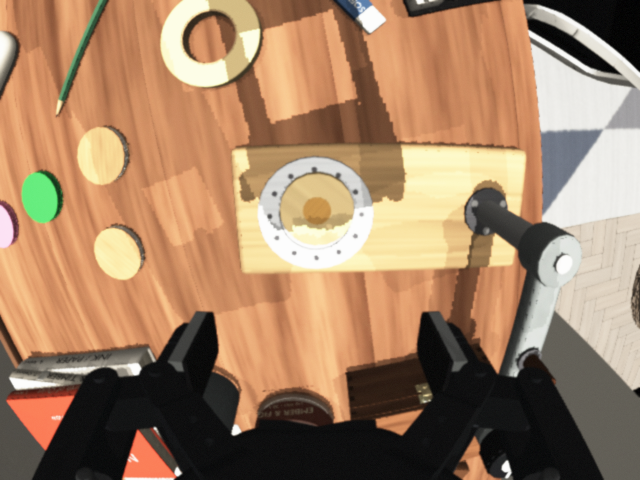

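The view shows the plate clear: plate at (315,211), board on it at (317,209), pads at (102,156) and (119,253). I measure these by casting contours and fitting circles.

```bash
cat >> h.py <<'E'
def circ(c,mask,z,near,fish=True,dia=None):
    """largest-enclosing fit: outer contour hull of the mask blob nearest pixel, cast on z, circle fit"""
    cs,_=cv2.findContours(mask,cv2.RETR_EXTERNAL,cv2.CHAIN_APPROX_NONE)
    cs=[k for k in cs if cv2.contourArea(k)>80]
    k=min(cs,key=lambda k:np.linalg.norm(k[:,0].mean(0)-near))
    P=np.array([plane(c,u,v,z,fish)[:2] for u,v in cv2.convexHull(k)[:,0].astype(float)]).astype(np.float32)
    (x,y),r=cv2.minEnclosingCircle(P)
    A=np.c_[2*P,np.ones(len(P))];s=np.linalg.lstsq(A,(P**2).sum(1),rcond=None)[0]
    return np.round([s[0],s[1],2*np.sqrt(s[2]+s[0]**2+s[1]**2),x,y,2*r],1)
def sat(c,lo,hi): return cv2.inRange(cv2.cvtColor(c["pixels"],cv2.COLOR_RGB2HSV),lo,hi)
E
python3 - <<'E'
import pickle;from h import *
w=pickle.load(open("w2.pkl","rb"));H=cv2.cvtColor(w["pixels"],cv2.COLOR_RGB2HSV)
for p in [(300,225),(340,190),(317,180),(290,240),(267,210),(102,156),(119,253),(130,190),(220,200),(317,209),(360,170),(440,190)]: print(p,H[p[1],p[0]])
m=sat(w,(0,0,60),(179,45,255));sub=np.zeros_like(m);sub[145:275,250:382]=m[145:275,250:382]
sub=cv2.morphologyEx(sub,cv2.MORPH_CLOSE,np.ones((5,5)))
print("plate",circ(w,sub,28,(315,211)))
inv=np.zeros_like(m);cv2.circle(inv,(316,211),46,255,-1);inv[m>0]=0;inv=cv2.morphologyEx(inv,cv2.MORPH_OPEN,np.ones((9,9)))
print("board",circ(w,inv,42,(317,209)))
E
```

```text
(300, 225) [ 23  90 208]
(340, 190) [ 21  95 225]
(317, 180) [ 20  95 225]
(290, 240) [ 30   1 248]
(267, 210) [ 23   5 213]
(102, 156) [ 20 103 246]
(119, 253) [ 25  78 252]
(130, 190) [ 12 132 211]
(220, 200) [ 12 132 201]
(317, 209) [ 17 155 199]
(360, 170) [ 17 120 157]
(440, 190) [ 26  64 252]
plate [540.1  63.  104.3 540.1  63.2 105. ]
board [528.5  66.1  59.5 530.6  65.4  64.1]
```

Board is about (532.5,66) and the plate (540,63). I squeeze once, then turn 90° and grip again, so the board is centred on the tool in both axes.

arm_command(
  motion=[
    [-0.08,0,-0.6,0,0,0,1],
    [0,0,-0.8,0,0,0,1],
    [0,0,-0.8,0,0,0,1],
    [0,0,-0.7,0,0,0,1],
    [0,0,-0.4,0,0,0,1],
    [0,0,-0.28,0,0,0,1],
    [0,0,0,0,0,0,1],
    [0,0,0,0,0,0,0.6],
    [0,0,0,0,0,0,0.6],
    [0,0,0,0,0,0,0.6],
    [0,0,0,0,0,0,0.6],
    [0,0,0,0,0,0,0.6],
  ],
  newtons=30,
)

```text
t: 9.68
tcp_pos: [532.5, 65.7, 25.4]
orientation: [0.085, 0.996, 0.0, 0.001]
wrist_force: [-1.5, 0.9, 6.4]
width: 62.7
finger_force: 32.6
```

Squeezed at 62.7 (64 nominal). Opening, turning -88°, gripping again.

arm_command(
  motion=[
    [0,0,0,0,0,0,1],
    [0,0,0,0,0,0,1],
    [0,0,0,0,0,0,1],
    [0,0,0.1,0,0,-1,1],
    [0,0,0,0,0,-1,1],
    [0,0,0,0,0,-1,1],
    [0,0,0,0,0,-1,1],
    [0,0,0,0,0,-1,1],
    [0,0,0,0,0,-1,1],
    [0,0,0,0,0,-1,1],
    [0,0,0,0,0,-1,1],
    [0,0,0,0,0,-1,1],
    [0,0,0,0,0,-1,1],
    [0,0,0,0,0,-1,1],
    [0,0,0,0,0,-1,1],
    [0,0,0,0,0,-1,1],
    [0,0,0,0,0,-1,1],
    [0,0,0,0,0,-1,1],
    [0,0,0,0,0,-1,1],
    [0,0,0,0,0,-1,1],
  ],
)

```text
t: 12.18
tcp_pos: [531.7, 65.5, 29.2]
orientation: [0.628, 0.778, -0.0, -0.0]
wrist_force: [-0.6, 0.6, 0.4]
width: 85.7
finger_force: 0.0
```

arm_command(
  motion=[
    [0,0,0,0,0,-1,1],
    [0,0,0,0,0,-1,1],
    [0,0,0,0,0,-1,1],
    [0,0,0,0,0,-1,1],
    [0,0,0,0,0,-1,1],
    [0,0,-0.1,0,0,0,1],
    [0,0,0,0,0,0,1],
    [0,0,0,0,0,0,0.6],
    [0,0,0,0,0,0,0.6],
    [0,0,0,0,0,0,0.6],
    [0,0,0,0,0,0,0.6],
    [0,0,0,0,0,0,0.6],
    [0,0,0.3,0,0,0,0.6],
    [0,0,0.6,0,0,0,0.6],
    [0,0,0.6,0,0,0,0.6],
  ],
  newtons=40,
)

```text
t: 14.05
tcp_pos: [531.6, 65.6, 100.6]
orientation: [0.753, 0.658, -0.0, -0.0]
wrist_force: [0.7, -1.0, -1.1]
width: 61.9
finger_force: 44.3
```

arm_command(
  motion=[
    [-0.18,-0.84,0,0,0,0,0.6],
    [-0.18,-0.84,0,0,0,0,0.6],
    [-0.18,-0.84,0,0,0,0,0.6],
    [0,0,-0.6,0,0,0,0.6],
    [0,0,-0.6,0,0,0,0.6],
    [0,0,-0.5,0,0,0,0.6],
    [0,0,-0.2,0,0,0,0.6],
    [0,0,-0.1,0,0,0,0.6],
    [0,0,-0.04,0,0,0,0.6],
    [0,0,0,0,0,0,0.6],
  ],
)

```text
t: 15.3
tcp_pos: [505.2, -60.5, -2.1]
orientation: [0.753, 0.658, 0.0, 0.0]
wrist_force: [-0.4, -0.0, -1.2]
width: 62.2
finger_force: 44.4
```

arm_command(
  motion=[
    [0,0,0,0,0,0,1],
    [0,0,0,0,0,0,1],
    [0,0,0,0,0,0,1],
    [0,0,0.7,0,0,0,1],
    [0,0,0.9,0,0,0,1],
    [-0.1,-0.8,0.9,0,0,0,1],
    [-0.1,-0.8,0.9,0,0,0,1],
    [0,-0.1,0.4,0,0,0,1],
    [0,0,0,0,0,0,1],
    [0,0,0,0,0,0,1],
    [0,0,0,0,0,0,1],
  ],
)

```text
t: 16.68
tcp_pos: [494.0, -144.7, 185.9]
orientation: [0.753, 0.658, -0.001, -0.001]
wrist_force: [0.1, -1.4, 0.3]
width: 85.5
finger_force: 0.0
```

```bash
python3 - <<'E'
import pickle;from h import *
from plant import ctrl,cams
w=cams.read_camera("wrist");pickle.dump(w,open("w3.pkl","wb"))
cv2.imwrite("pics/w3.png",w["pixels"][:,:,::-1])
s=ctrl.sense();print(s["t"],s["tcp_pos"],s["joint_positions"].round(2))
for n,X in [("A",(443,-138,12)),("B",(548,-152,12)),("board",(505,-60,14))]: print(n,np.round(proj(w,X,True)))
E
```

```text
16.725 [ 494.16118651 -144.74202286  186.04151228] [-0.29  0.24  1.91  0.    1.   -0.15]
A [259. 212.]
B [378. 212.]
board [316. 114.]
```

View pics/w3.png

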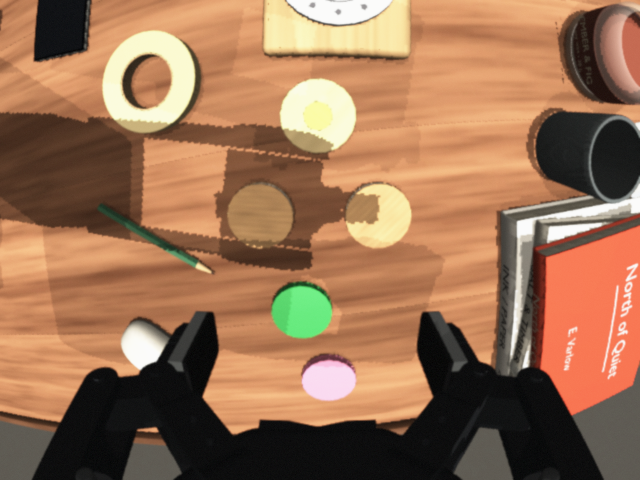

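Pads at (260,214) and (379,214), board at (318,115), all as predicted to about 2 px. Pad A is about (444,-140) and pad B about (548.5,-153.5).

arm_command(
  motion=[
    [-0.6,0.05,0,0,0,0,1],
    [-0.4,0.05,-0.5,0,0,0,1],
    [0,0,-0.8,0,0,0,1],
    [0,0,-0.8,0,0,0,1],
    [0,0,-0.8,0,0,0,1],
    [0,0,-0.5,0,0,0,1],
    [0,0,-0.36,0,0,0,1],
    [0,0,0,0,0,0,1],
    [0,0,0,0,0,0,0.55],
    [0,0,0,0,0,0,0.55],
    [0,0,0,0,0,0,0.55],
    [0,0,0,0,0,0,0.55],
    [0,0,0,0,0,0,0.55],
  ],
  newtons=25,
)

```text
t: 18.35
tcp_pos: [445.2, -140.5, 0.1]
orientation: [0.753, 0.658, 0.0, 0.0]
wrist_force: [-0.6, 2.0, 7.7]
width: 58.9
finger_force: 26.6
```

arm_command(
  motion=[
    [0,0,0,0,0,0,1],
    [0,0,0,0,0,0,1],
    [0,0,0,0,0,0,1],
    [0,0,0.1,0,0,1,1],
    [0,0,0,0,0,1,1],
    [0,0,0,0,0,1,1],
    [0,0,0,0,0,1,1],
    [0,0,0,0,0,1,1],
    [0,0,0,0,0,1,1],
    [0,0,0,0,0,1,1],
    [0,0,0,0,0,1,1],
    [0,0,0,0,0,1,1],
    [0,0,0,0,0,1,1],
    [0,0,0,0,0,1,1],
    [0,0,0,0,0,1,1],
    [0,0,0,0,0,1,1],
    [0,0,0,0,0,1,1],
    [0,0,0,0,0,1,1],
    [0,0,0,0,0,1,1],
    [0,0,0,0,0,1,1],
  ],
)

```text
t: 20.85
tcp_pos: [444.7, -140.4, 4.2]
orientation: [0.256, 0.967, -0.0, -0.0]
wrist_force: [0.9, 0.1, -0.2]
width: 85.4
finger_force: 0.0
```

arm_command(
  motion=[
    [0,0,0,0,0,1,1],
    [0,0,0,0,0,1,1],
    [0,0,0,0,0,1,1],
    [0,0,0,0,0,1,1],
    [0,0,0,0,0,1,1],
    [0,0,-0.1,0,0,0,1],
    [0,0,0,0,0,0,1],
    [0,0,0,0,0,0,0.55],
    [0,0,0,0,0,0,0.55],
    [0,0,0,0,0,0,0.55],
    [0,0,0,0,0,0,0.55],
    [0,0,0,0,0,0,0.55],
    [0,0,0.3,0,0,0,0.55],
    [0,0,0.6,0,0,0,0.55],
    [0,0,0.6,0,0,0,0.55],
    [0,0,0,0,0,0,0.55],
  ],
  newtons=40,
)

```text
t: 22.85
tcp_pos: [446.5, -141.0, 76.8]
orientation: [0.085, 0.996, -0.001, 0.002]
wrist_force: [0.2, 0.4, -0.3]
width: 57.9
finger_force: 43.2
```

arm_command(
  motion=[
    [0.3,0.6,0.1,0,0,0,0.55],
    [0.4,0.9,0,0,0,0,0.55],
    [0.4,0.9,0,0,0,0,0.55],
    [0.4,0.9,0,0,0,0,0.55],
    [0.38,0.78,0,0,0,0,0.55],
    [0,0,-0.2,0,0,0,0.55],
    [0,0,0,0,0,0,0.55],
  ],
)

```text
t: 23.72
tcp_pos: [537.0, 63.1, 67.8]
orientation: [0.085, 0.996, -0.0, -0.002]
wrist_force: [-0.3, 0.1, -0.1]
width: 58.1
finger_force: 43.3
```

```bash
python3 - <<'E'
import pickle;from h import *
from plant import ctrl,cams
w=cams.read_camera("wrist");pickle.dump(w,open("w4.pkl","wb"))
s=ctrl.sense();print(s["t"],s["tcp_pos"],s["width"])
cv2.imwrite("pics/w4.png",w["pixels"][100:400,170:490][:,:,::-1])
print(proj(w,(540,63,28),True),proj(w,s["tcp_pos"]+[0,0,6],True))
E
```

```text
23.775 [537.25161085  62.75418118  68.28211064] 58.19425172614741
(np.float64(319.4009588256124), np.float64(280.1885954895779)) (np.float64(318.0995499443402), np.float64(320.1456190206928))
```

View pics/w4.png

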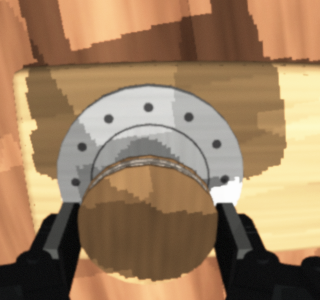

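The view shows the pad held over the plate. The plate's near edge is at about (320,184), the groove's near edge at (320,224), and the pad top's centre at about (318,318).

```bash
python3 - <<'E'
import pickle;from h import *
w=pickle.load(open("w4.pkl","rb"))
P=lambda u,v,z:plane(w,170+u,100+v,z,True).round(1)
print("edge",P(150,84.5,28),"groove",P(150,124,28),"L",P(58,166,28),"R",P(243,166,28))
print("pad left/right/bottom/top rim @80",P(78,222,80),P(218,214,80),P(148,280,80),P(148,164,80),P(148,156,68))
# plate outline points fit
pts=[(58,166),(62,146),(75,122),(100,98),(150,84.5),(195,95),(222,115),(238,140),(243,166)]
q=np.array([P(u,v,28)[:2] for u,v in pts]);A=np.c_[2*q,np.ones(len(q))];s=np.linalg.lstsq(A,(q**2).sum(1),rcond=None)[0]
print(s[:2],2*np.sqrt(s[2]+s[0]**2+s[1]**2))
E
```

```text
edge [488.2  72.1  28. ] groove [508.6  68.6  28. ] L [523.6  15.   28. ] R [540.7 115.   28. ]
pad left/right/bottom/top rim @80 [530.3  34.2  80. ] [536.2  92.3  80. ] [565.9  57.8  80. ] [509.   67.5  80. ] [510.4  67.3  68. ]
[538.75256189  64.02950514] 102.20931097642763
```

Pad centre equals the TCP within 0.5 mm, and the plate centre is (539.7,63.4). I shift +2.5 mm in x, lower and release.

arm_command(
  motion=[
    [0.05,0.01,0,0,0,0,0.55],
    [0,0,-0.4,0,0,0,0.55],
    [0,0,-0.25,0,0,0,0.55],
    [0,0,-0.1,0,0,0,0.55],
    [0,0,-0.04,0,0,0,0.55],
    [0,0,0,0,0,0,0.55],
  ],
)

```text
t: 24.52
tcp_pos: [541.4, 64.0, 30.0]
orientation: [0.085, 0.996, 0.0, 0.0]
wrist_force: [0.5, 0.1, -0.5]
width: 58.0
finger_force: 43.3
```

arm_command(
  motion=[
    [0,0,0,0,0,0,0.55],
    [0,0,0,0,0,0,0.55],
  ],
)

```text
t: 24.78
tcp_pos: [541.5, 64.1, 30.1]
orientation: [0.085, 0.996, 0.0, 0.0]
wrist_force: [-0.6, -0.5, -0.2]
width: 58.2
finger_force: 43.3
```

```bash
python3 - <<'E'
import pickle;from h import *
from plant import ctrl,cams
for i in range(3):
    w=cams.read_camera("wrist");s=ctrl.sense();print(s["t"],s["tcp_pos"],s["wrist_force"],s["qvel"].round(3))
pickle.dump(w,open("w5.pkl","wb"))
im=w["pixels"]
cv2.imwrite("pics/w5.png",im[100:400,170:490][:,:,::-1])
E
```

```text
24.825 [541.44418551  64.09744444  30.05251583] [-0.13602335 -0.22669429 -1.09339242] [-0.001  0.003  0.003  0.    -0.     0.002]
24.875 [541.36834961  64.08618819  29.99051014] [ 0.02982871  0.30739587 -0.21423479] [-0.001  0.002  0.002 -0.001  0.001 -0.001]
24.925 [541.32982926  64.09518227  29.93515918] [ 0.35879596  0.13725726 -0.91377547] [-0.    -0.     0.003  0.001  0.     0.002]
```

View pics/w5.png

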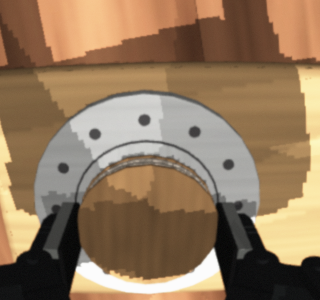

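The pad is just above the plate: plate near edge (147,91) and far edge about (147,293) in the crop, groove near edge (147,141), pad centred about (148,215).

```bash
python3 - <<'E'
import pickle;from h import *
w=pickle.load(open("w5.pkl","rb"))
P=lambda u,v,z:plane(w,170+u,100+v,z,True).round(1)
print("near",P(147,91,28),"far",P(147,292,28),"groove",P(147,141,28))
print("pad far/near @42",P(148,285,42),P(148,164,42),"L/R",P(78,215,42),P(218,210,42))
pts=[(147,91),(100,102),(70,122),(50,145),(36,185),(200,101),(230,122),(249,150),(259,188),(110,290),(147,292),(180,290)]
q=np.array([P(u,v,28)[:2] for u,v in pts]);A=np.c_[2*q,np.ones(len(q))];s=np.linalg.lstsq(A,(q**2).sum(1),rcond=None)[0]
print(s[:2],2*np.sqrt(s[2]+s[0]**2+s[1]**2),np.linalg.norm(q-s[:2],axis=1).round(1))
E
```

```text
near [488.1  72.4  28. ] far [590.6  54.8  28. ] groove [508.9  68.8  28. ]
pad far/near @42 [573.5  58.2  42. ] [513.4  68.5  42. ] L/R [531.3  36.   42. ] [538.7  93.4  42. ]
[540.3290583   63.89905227] 104.25719702433172 [52.9 52.3 51.6 51.5 51.5 53.3 52.6 51.5 50.9 53.7 51.1 52.6]
```

Plate centre about (540,63.5), so I correct -1.5 mm in x, set the pad down, and go to pad B.

arm_command(
  motion=[
    [-0.03,-0.01,0,0,0,0,0.55],
    [0,0,-0.03,0,0,0,0.55],
    [0,0,0,0,0,0,0.55],
    [0,0,0,0,0,0,1],
    [0,0,0,0,0,0,1],
    [0,0,0,0,0,0,1],
    [0,0,0.4,0,0,0,1],
    [0,0,0.9,0,0,0,1],
    [0,0,0.9,0,0,0,1],
    [0,0,0.9,0,0,0,1],
    [0,0,0.2,0,0,0,1],
    [0,0,0,0,0,0,1],
    [0,0,0,0,0,0,1],
  ],
)

```text
t: 26.55
tcp_pos: [538.8, 63.4, 191.8]
orientation: [0.085, 0.996, -0.0, -0.001]
wrist_force: [-0.3, -0.4, 0.2]
width: 85.6
finger_force: 0.0
```

```bash
python3 - <<'E'
import pickle;from h import *
from plant import ctrl,cams
w=cams.read_camera("wrist");c=cams.read_camera("top");s=ctrl.sense();print(s["t"],s["tcp_pos"])
pickle.dump((w,c),open("w6.pkl","wb"))
a=cv2.resize(w["pixels"][100:350,60:400],None,fx=1.2,fy=1.2);b=cv2.resize(c["pixels"][200:350,200:440],(408,300))
cv2.imwrite("pics/w6.png",np.vstack([a,b[:,:]])[:,:,::-1] if a.shape[1]==408 else a)
for n,X in [("padAtop",(540,63.5,40)),("B",(548.5,-153.5,12)),("board",(505,-60,14))]: print(n,np.round(proj(w,X,True)),np.round(proj(c,X)))
E
```

```text
26.65 [538.90147684  63.42716025 191.75898918]
padAtop [319. 220.] [283. 252.]
B [115. 256.] [359. 250.]
board [181. 199.] [327. 265.]
```

View pics/w6.png

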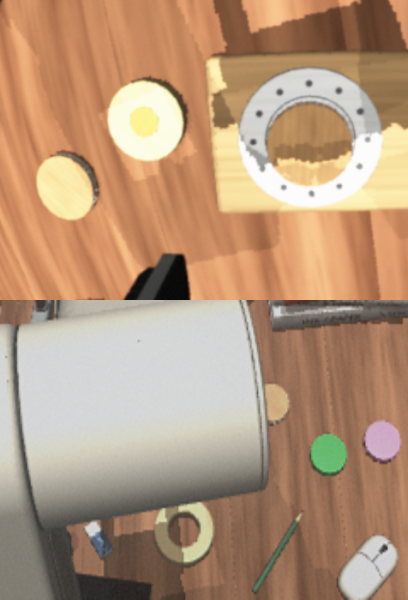

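Pad A's image is at (319,221) against (319,220) predicted, so it is centred. Board and pad B are unmoved. Next, pad B.

arm_command(
  motion=[
    [0.03,-0.8,0,0,0,0,1],
    [0.04,-0.9,0,0,0,0,1],
    [0.04,-0.9,0,0,0,0,1],
    [0.03,-0.9,0,0,0,0,1],
    [0.03,-0.84,-0.3,0,0,0,1],
    [0,0,-0.8,0,0,0,1],
    [0,0,-0.8,0,0,0,1],
    [0,0,-0.9,0,0,0,1],
    [0,0,-0.6,0,0,0,1],
    [0,0,-0.44,0,0,0,1],
    [0,0,0,0,0,0,1],
    [0,0,0,0,0,0,0.55],
    [0,0,0,0,0,0,0.55],
    [0,0,0,0,0,0,0.55],
    [0,0,0,0,0,0,0.55],
    [0,0,0,0,0,0,0.55],
  ],
  newtons=25,
)

```text
t: 28.65
tcp_pos: [548.9, -153.6, 2.5]
orientation: [0.085, 0.996, -0.0, 0.001]
wrist_force: [-1.4, 1.0, 6.9]
width: 58.0
finger_force: 26.7
```

arm_command(
  motion=[
    [0,0,0,0,0,0,1],
    [0,0,0,0,0,0,1],
    [0,0,0,0,0,0,1],
    [0,0,0.1,0,0,-1,1],
    [0,0,0,0,0,-1,1],
    [0,0,0,0,0,-1,1],
    [0,0,0,0,0,-1,1],
    [0,0,0,0,0,-1,1],
    [0,0,0,0,0,-1,1],
    [0,0,0,0,0,-1,1],
    [0,0,0,0,0,-1,1],
    [0,0,0,0,0,-1,1],
    [0,0,0,0,0,-1,1],
    [0,0,0,0,0,-1,1],
    [0,0,0,0,0,-1,1],
    [0,0,0,0,0,-1,1],
    [0,0,0,0,0,-1,1],
    [0,0,0,0,0,-1,1],
    [0,0,0,0,0,-1,1],
    [0,0,0,0,0,-1,1],
  ],
)

```text
t: 31.15
tcp_pos: [548.2, -153.4, 6.2]
orientation: [0.628, 0.778, -0.0, -0.0]
wrist_force: [1.0, 0.5, 0.4]
width: 85.7
finger_force: 0.0
```

arm_command(
  motion=[
    [0,0,0,0,0,-1,1],
    [0,0,0,0,0,-1,1],
    [0,0,0,0,0,-1,1],
    [0,0,0,0,0,-1,1],
    [0,0,0,0,0,-1,1],
    [0,0,-0.1,0,0,0,1],
    [0,0,0,0,0,0,1],
    [0,0,0,0,0,0,0.55],
    [0,0,0,0,0,0,0.55],
    [0,0,0,0,0,0,0.55],
    [0,0,0,0,0,0,0.55],
    [0,0,0,0,0,0,0.55],
    [0,0,0.3,0,0,0,0.55],
    [0,0,0.6,0,0,0,0.55],
    [0,0,0.6,0,0,0,0.55],
    [0,0,0,0,0,0,0.55],
  ],
  newtons=40,
)

```text
t: 33.15
tcp_pos: [550.1, -154.0, 79.2]
orientation: [0.753, 0.658, 0.001, 0.002]
wrist_force: [-0.1, -0.6, -0.7]
width: 57.6
finger_force: 43.0
```

arm_command(
  motion=[
    [-0.03,0.6,0.2,0,0,0,0.55],
    [-0.04,0.9,0,0,0,0,0.55],
    [-0.04,0.95,0,0,0,0,0.55],
    [-0.03,0.95,0,0,0,0,0.55],
    [-0.03,0.94,0,0,0,0,0.55],
    [0,0,-0.2,0,0,0,0.55],
    [0,0,-0.4,0,0,0,0.55],
    [0,0,0,0,0,0,0.55],
    [0,0,0,0,0,0,0.55],
    [0,0,0,0,0,0,0.55],
  ],
)

```text
t: 34.4
tcp_pos: [540.2, 63.1, 56.8]
orientation: [0.753, 0.658, 0.0, 0.0]
wrist_force: [0.1, 0.2, -1.5]
width: 58.0
finger_force: 43.0
```

```bash
python3 - <<'E'
import pickle;from h import *
from plant import ctrl,cams
w=cams.read_camera("wrist");s=ctrl.sense();print(s["t"],s["tcp_pos"],s["width"])
pickle.dump(w,open("w7.pkl","wb"))
print(proj(w,(540,63.5,40),True),proj(w,s["tcp_pos"],True))
cv2.imwrite("pics/w7.png",w["pixels"][100:400,150:510][:,:,::-1])
E
```

```text
34.45 [540.20086965  63.26873881  56.85184523] 57.620229530546034
(np.float64(314.6410380197331), np.float64(294.5426138595078)) (np.float64(314.9526669062846), np.float64(312.38227873661845))
```

View pics/w7.png

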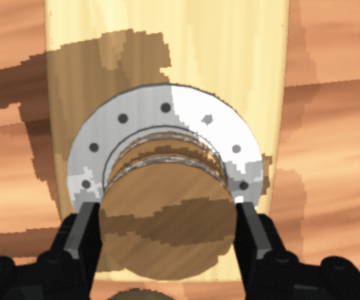

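The pad is held directly over pad A, with both centred in the groove at crop column about 167. Lower and release.

arm_command(
  motion=[
    [0,0,-0.2,0,0,0,0.55],
    [0,0,-0.08,0,0,0,0.55],
    [0,0,-0.03,0,0,0,0.55],
    [0,0,0,0,0,0,0.55],
    [0,0,0,0,0,0,0.55],
  ],
)

```text
t: 35.08
tcp_pos: [539.4, 63.4, 41.7]
orientation: [0.753, 0.658, -0.0, -0.0]
wrist_force: [-4.9, -1.7, 17.6]
width: 57.3
finger_force: 44.8
```

arm_command(
  motion=[
    [0,0,0.01,0,0,0,0.55],
    [0,0,0,0,0,0,1],
    [0,0,0,0,0,0,1],
    [0,0,0,0,0,0,1],
    [0,0,0.3,0,0,0,1],
    [0,0,0.8,0,0,0,1],
    [0,0,0.9,0,0,0,1],
    [0,0,0.9,0,0,0,1],
    [0,0,0,0,0,0,1],
    [0,0,0,0,0,0,1],
    [0,0,0,0,0,0,1],
  ],
)

```text
t: 36.45
tcp_pos: [538.9, 63.5, 185.2]
orientation: [0.753, 0.658, -0.001, -0.001]
wrist_force: [-0.6, -0.1, -0.2]
width: 85.3
finger_force: 0.0
```

```bash
python3 - <<'E'
import pickle;from h import *
from plant import ctrl,cams
w=cams.read_camera("wrist");s=ctrl.sense();print(s["t"],s["tcp_pos"],s["width"])
pickle.dump(w,open("w8.pkl","wb"))
m=sat(w,(10,50,100),(32,160,255))
for n,X in [("stacktop",(540,63.5,52)),("board",(505,-60,14)),("plate",(540,63.5,28))]: print(n,np.round(proj(w,X,True)))
cv2.imwrite("pics/w8.png",w["pixels"][100:450,120:520][:,:,::-1])
E
```

```text
36.5 [538.90656404  63.4203907  185.1183203 ] 85.17657380004444
stacktop [318. 225.]
board [300. 335.]
plate [318. 217.]
```

View pics/w8.png

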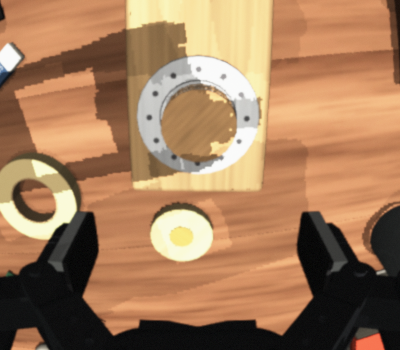

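The stack is centred in the groove at about (318,223), and the board is on the desk at (302,335), so about (506,-60). I take the board with the same two squeezes.

arm_command(
  motion=[
    [-0.16,-0.6,0,0,0,0,1],
    [-0.2,-0.7,0,0,0,0,1],
    [-0.2,-0.7,0,0,0,0,1],
    [-0.1,-0.48,-0.2,0,0,0,1],
    [0,0,-0.8,0,0,0,1],
    [0,0,-0.8,0,0,0,1],
    [0,0,-0.9,0,0,0,1],
    [0,0,-0.6,0,0,0,1],
    [0,0,-0.42,0,0,0,1],
    [0,0,0,0,0,0,1],
    [0,0,0,0,0,0,0.6],
    [0,0,0,0,0,0,0.6],
    [0,0,0,0,0,0,0.6],
    [0,0,0,0,0,0,0.6],
    [0,0,0,0,0,0,0.6],
  ],
  newtons=25,
)

```text
t: 38.38
tcp_pos: [507.2, -60.5, 1.1]
orientation: [0.753, 0.658, 0.0, 0.0]
wrist_force: [-2.5, -1.1, 7.4]
width: 62.5
finger_force: 28.0
```

arm_command(
  motion=[
    [0,0,0,0,0,0,1],
    [0,0,0,0,0,0,1],
    [0,0,0,0,0,0,1],
    [0,0,0.1,0,0,1,1],
    [0,0,0,0,0,1,1],
    [0,0,0,0,0,1,1],
    [0,0,0,0,0,1,1],
    [0,0,0,0,0,1,1],
    [0,0,0,0,0,1,1],
    [0,0,0,0,0,1,1],
    [0,0,0,0,0,1,1],
    [0,0,0,0,0,1,1],
    [0,0,0,0,0,1,1],
    [0,0,0,0,0,1,1],
    [0,0,0,0,0,1,1],
    [0,0,0,0,0,1,1],
    [0,0,0,0,0,1,1],
    [0,0,0,0,0,1,1],
    [0,0,0,0,0,1,1],
    [0,0,0,0,0,1,1],
  ],
)

```text
t: 40.88
tcp_pos: [506.7, -60.4, 5.2]
orientation: [0.256, 0.967, -0.0, -0.0]
wrist_force: [-0.3, 0.9, -0.2]
width: 85.5
finger_force: 0.0
```

arm_command(
  motion=[
    [0,0,0,0,0,1,1],
    [0,0,0,0,0,1,1],
    [0,0,0,0,0,1,1],
    [0,0,0,0,0,1,1],
    [0,0,0,0,0,1,1],
    [0,0,-0.1,0,0,0,1],
    [0,0,0,0,0,0,1],
    [0,0,0,0,0,0,0.6],
    [0,0,0,0,0,0,0.6],
    [0,0,0,0,0,0,0.6],
    [0,0,0,0,0,0,0.6],
    [0,0,0,0,0,0,0.6],
  ],
  newtons=40,
)

```text
t: 42.38
tcp_pos: [507.4, -60.2, 0.8]
orientation: [0.086, 0.996, 0.0, 0.001]
wrist_force: [-1.1, 3.8, 11.8]
width: 62.0
finger_force: 40.5
```

arm_command(
  motion=[
    [0,0,0.3,0,0,0,0.6],
    [0,0,0.6,0,0,0,0.6],
    [0,0,0.8,0,0,0,0.6],
    [0.16,0.6,0.3,0,0,0,0.6],
    [0.2,0.7,0,0,0,0,0.6],
    [0.2,0.7,0,0,0,0,0.6],
    [0.1,0.48,-0.3,0,0,0,0.6],
    [0,0,-0.4,0,0,0,0.6],
    [0,0,0,0,0,0,0.6],
    [0,0,0,0,0,0,0.6],
    [0,0,0,0,0,0,0.6],
    [0,0,0,0,0,0,0.6],
  ],
)

```text
t: 43.88
tcp_pos: [540.1, 63.3, 65.9]
orientation: [0.085, 0.996, 0.0, 0.0]
wrist_force: [0.8, -0.2, -1.1]
width: 61.9
finger_force: 44.5
```

```bash
python3 - <<'E'
from h import *
from plant import ctrl,cams
w=cams.read_camera("wrist");s=ctrl.sense();print(s["t"],s["tcp_pos"],s["width"],s["finger_force"])
cv2.imwrite("pics/w9.png",w["pixels"][:,:,::-1])
# board centre from hull of warm board colour inside fingers region, top z = tcp+14
H=cv2.cvtColor(w["pixels"],cv2.COLOR_RGB2HSV);print([H[v,318].tolist() for v in range(180,420,12)])
E
```

```text
43.925 [540.04408473  63.35614356  65.78214079] 62.01024296618841 44.469693303108215
[[30, 6, 135], [30, 5, 217], [165, 6, 84], [30, 3, 219], [16, 99, 139], [15, 101, 124], [19, 106, 101], [20, 100, 205], [21, 93, 228], [20, 100, 204], [20, 101, 199], [16, 157, 115], [17, 161, 117], [17, 161, 119], [17, 157, 117], [19, 107, 129], [19, 107, 129], [27, 53, 253], [17, 101, 250], [16, 105, 249]]
```

arm_command(
  motion=[
    [0,0,-0.15,0,0,0,0.6],
    [0,0,-0.07,0,0,0,0.6],
    [0,0,-0.02,0,0,0,0.6],
    [0,0,0,0,0,0,0.6],
    [0,0,0,0,0,0,0.6],
  ],
)

```text
t: 44.55
tcp_pos: [539.9, 63.6, 53.3]
orientation: [0.085, 0.996, 0.0, 0.0]
wrist_force: [0.3, -1.8, -1.0]
width: 62.1
finger_force: 44.4
```

arm_command(
  motion=[
    [0,0,-0.02,0,0,0,0.6],
    [0,0,0,0,0,0,0.6],
    [0,0,0,0,0,0,0.6],
  ],
)

```text
t: 44.92
tcp_pos: [540.0, 63.6, 52.9]
orientation: [0.085, 0.996, 0.0, 0.0]
wrist_force: [-2.8, -0.4, 7.7]
width: 62.2
finger_force: 45.3
```

Contact. Release, rise and inspect.

arm_command(
  motion=[
    [0,0,0,0,0,0,1],
    [0,0,0,0,0,0,1],
    [0,0,0,0,0,0,1],
    [0,0,0.3,0,0,0,1],
    [0,0,0.8,0,0,0,1],
    [0,0,0.9,0,0,0,1],
    [0,0,0.9,0,0,0,1],
    [0,0,0,0,0,0,1],
    [0,0,0,0,0,0,1],
    [0,0,0,0,0,0,1],
  ],
)

```text
t: 46.18
tcp_pos: [538.9, 63.4, 196.2]
orientation: [0.085, 0.996, -0.0, -0.001]
wrist_force: [0.3, 0.2, -0.4]
width: 85.1
finger_force: 0.0
```

```bash
python3 - <<'E'
import pickle;from h import *
from plant import ctrl,cams
w=cams.read_camera("wrist");s=ctrl.sense();print(s["t"],s["tcp_pos"],s["width"])
pickle.dump(w,open("w10.pkl","wb"))
for n,X in [("boardtop",(540,63.5,66)),("plate",(540,63.5,28))]: print(n,np.round(proj(w,X,True)))
m=sat(w,(8,110,60),(19,255,230))
for b in blobs(w["pixels"],(14,135,60),(26,255,255),60):
    if 280<b[0][0]<360 and 180<b[0][1]<280: print("brass",b,plane(w,*b[0],66,True).round(1))
mm=sat(w,(0,0,60),(179,45,255));inv=np.zeros_like(mm);u,v=proj(w,(540,63.5,66),True);cv2.circle(inv,(int(u),int(v)),58,255,-1);inv[mm>0]=0;inv=cv2.morphologyEx(inv,cv2.MORPH_OPEN,np.ones((9,9)))
print("board",circ(w,inv,66,(u,v)))
# handle: dark brown blobs
for b in blobs(w["pixels"],(0,80,15),(14,255,90),40): print("h?",b)
E
```

```text
46.225 [538.97414281  63.46529721 196.14787319] 85.58940313375575
boardtop [319. 228.]
plate [319. 215.]
brass (array([317.8, 229.4]), array([303, 215,  31,  30, 694], dtype=int32)) [541.1  62.5  66. ]
board [538.1  62.9  63.5 537.9  63.5  65.7]
h? (array([349.9,  11.1]), array([339,   0,  22,  21,  61], dtype=int32))
h? (array([221.9,  12.9]), array([212,  11,  19,   6,  53], dtype=int32))
h? (array([11.7, 55. ]), array([ 2, 33, 15, 52, 67], dtype=int32))
h? (array([213.7, 342.1]), array([206, 312,  12,  64,  85], dtype=int32))
h? (array([  8.8, 345.9]), array([  0, 323,  21,  43, 213], dtype=int32))
h? (array([170.4, 339.8]), array([155, 323,  34,  40,  58], dtype=int32))
h? (array([478.2, 349.1]), array([447, 322,  61,  55, 460], dtype=int32))
h? (array([388.7, 392.3]), array([ 341,  330,   89,  107, 3867], dtype=int32))
h? (array([548. , 371.2]), array([533, 358,  32,  37, 300], dtype=int32))
h? (array([ 47.7, 393.8]), array([  6, 388,  73,  33, 266], dtype=int32))
h? (array([298. , 411.5]), array([ 260,  395,   80,   32, 1345], dtype=int32))
h? (array([461.8, 469.7]), array([453, 458,  19,  22, 117], dtype=int32))
```

Board centred within about 1 mm: brass disc at (541,62.5) against the plate's (540,63.5). Back to the handle.

arm_command(
  motion=[
    [0,0,0.6,0,0,0,1],
    [0.3,0.4,0.5,0,0,0,1],
    [0.5,0.7,0,0,0,0,0.6],
    [0.5,0.7,0,0,0,0,0.6],
    [0.5,0.7,0,0,0,0,0.6],
    [0.28,0.46,0,0,0,0,0.6],
    [0,0,-0.5,0,0,0,0.6],
    [0,0,-0.6,0,0,0,0.6],
    [0,0,-0.5,0,0,0,0.6],
    [0,0,-0.31,0,0,0,0.6],
    [0,0,0,0,0,0,0.6],
    [0,0,0,0,0,0,0],
    [0,0,0,0,0,0,0],
    [0,0,0,0,0,0,0],
    [0,0,0,0,0,0,0],
  ],
  newtons=30,
)

```text
t: 48.1
tcp_pos: [644.5, 211.9, 158.0]
orientation: [0.085, 0.996, 0.0, 0.001]
wrist_force: [-0.9, 1.1, 5.6]
width: 12.4
finger_force: 29.5
```

arm_command(
  motion=[
    [-0.024,-0.113,0,0,0,-1,0],
    [-0.032,-0.111,0,0,0,-1,0],
    [-0.039,-0.108,0,0,0,-1,0],
    [-0.047,-0.105,0,0,0,-1,0],
    [-0.054,-0.102,0,0,0,-1,0],
    [-0.061,-0.098,0,0,0,-1,0],
    [-0.068,-0.093,0,0,0,-1,0],
    [-0.074,-0.088,0,0,0,-1,0],
    [-0.08,-0.083,0,0,0,-1,0],
    [-0.086,-0.077,0,0,0,-1,0],
    [-0.091,-0.071,0,0,0,-1,0],
    [-0.096,-0.064,0,0,0,-1,0],
    [-0.1,-0.058,0,0,0,-1,0],
    [-0.104,-0.051,0,0,0,-1,0],
    [-0.107,-0.043,0,0,0,-1,0],
    [-0.11,-0.036,0,0,0,-1,0],
    [-0.112,-0.028,0,0,0,-1,0],
    [-0.113,-0.02,0,0,0,-1,0],
    [-0.115,-0.012,0,0,0,-1,0],
    [-0.115,-0.004,0,0,0,-1,0],
  ],
)

```text
t: 50.6
tcp_pos: [564.0, 144.5, 158.0]
orientation: [0.706, 0.708, 0.002, 0.001]
wrist_force: [4.1, 6.0, 2.4]
width: 13.0
finger_force: 29.5
```

arm_command(
  motion=[
    [-0.06,0.002,0,0,0,-0.5,0],
    [-0.06,0.005,0,0,0,-0.5,0],
    [-0.05,0.006,0,0,0,-0.4,0],
    [-0.04,0.005,0,0,0,-0.3,0],
    [0,0,0,0,0,0,0],
  ],
)

```text
t: 51.22
tcp_pos: [553.5, 145.0, 158.0]
orientation: [0.746, 0.666, 0.002, 0.001]
wrist_force: [3.2, 3.4, 4.6]
width: 12.8
finger_force: 29.7
```

arm_command(
  motion=[
    [-0.03,0.004,0,0,0,-0.2,0],
    [-0.03,0.004,0,0,0,-0.2,0],
    [0,0,0,0,0,0,0],
  ],
)

```text
t: 51.6
tcp_pos: [550.9, 145.4, 158.0]
orientation: [0.755, 0.655, 0.002, 0.001]
wrist_force: [5.5, 4.0, 3.8]
width: 12.5
finger_force: 29.7
```

arm_command(
  motion=[
    [-0.03,0.004,0,0,0,0,0],
    [-0.03,0.004,0,0,0,0,0],
    [0,0,0,0,0,0,0],
    [0,0,0,0,0,0,0],
  ],
)

```text
t: 52.1
tcp_pos: [550.9, 145.4, 158.1]
orientation: [0.755, 0.655, 0.004, 0.003]
wrist_force: [17.6, 1.0, -5.9]
width: 12.8
finger_force: 29.4
```

The arm is on its stop: it did not move under 17 N. The knob should be at about (539.5,63.7). Release, rise, go above it, and pre-wind the wrist counter-clockwise.

arm_command(
  motion=[
    [0,0,0,0,0,0,0.5],
    [0,0,0,0,0,0,0.5],
    [0,0,0.5,0,0,1,0.5],
    [0,0,0.8,0,0,1,1],
    [0,-0.3,0.4,0,0,1,1],
    [-0.06,-0.4,0,0,0,1,1],
    [-0.06,-0.4,0,0,0,1,1],
    [-0.06,-0.4,0,0,0,1,1],
    [-0.06,-0.13,0,0,0,1,1],
    [0,0,0,0,0,1,1],
    [0,0,0,0,0,1,1],
    [0,0,0,0,0,1,1],
    [0,0,0,0,0,1,1],
    [0,0,0,0,0,1,1],
    [0,0,0,0,0,1,1],
    [0,0,0,0,0,1,1],
    [0,0,0,0,0,1,1],
    [0,0,0,0,0,1,1],
    [0,0,0,0,0,1,1],
    [0,0,0,0,0,1,1],
  ],
)

```text
t: 54.6
tcp_pos: [533.1, 63.4, 241.5]
orientation: [0.225, 0.974, -0.0, -0.001]
wrist_force: [-1.1, -0.3, 0.6]
width: 85.4
finger_force: 0.0
```

arm_command(
  motion=[
    [0,0,0,0,0,1,1],
    [0,0,0,0,0,1,1],
    [0,0,0,0,0,1,1],
    [0,0,0,0,0,1,1],
    [0,0,0,0,0,1,1],
    [0,0,0,0,0,1,1],
    [0,0,0,0,0,1,1],
    [0,0,0,0,0,1,1],
    [0,0,0,0,0,1,1],
    [0,0,0,0,0,1,1],
    [0,0,0,0,0,1,1],
    [0,0,0,0,0,1,1],
    [0,0,0,0,0,1,1],
    [0,0,0,0,0,1,1],
    [0,0,0,0,0,1,1],
    [0,0,0,0,0,1,1],
    [0,0,0,0,0,1,1],
    [0,0,0,0,0,1,1],
    [0,0,0,0,0,1,1],
    [0,0,0,0,0,1,1],
  ],
)

```text
t: 57.1
tcp_pos: [533.1, 63.4, 241.5]
orientation: [-0.454, 0.891, 0.0, -0.001]
wrist_force: [0.4, -0.1, -0.1]
width: 85.5
finger_force: 0.0
```

arm_command(
  motion=[
    [0,0,0,0,0,1,1],
    [0,0,0,0,0,1,1],
    [0,0,0,0,0,1,1],
    [0,0,0,0,0,1,1],
    [0,0,0,0,0,1,1],
    [0,0,0,0,0,0,1],
    [0,0,0,0,0,0,1],
  ],
)

```text
t: 57.98
tcp_pos: [533.5, 63.5, 241.6]
orientation: [-0.6, 0.8, 0.0, -0.0]
wrist_force: [-0.1, 1.2, 0.3]
width: 85.6
finger_force: 0.0
```

```bash
python3 - <<'E'
import pickle;from h import *
from plant import ctrl,cams
w=cams.read_camera("wrist");s=ctrl.sense();print(s["t"],s["tcp_pos"],s["orientation"].round(3),s["joint_positions"].round(2))
pickle.dump(w,open("w11.pkl","wb"))
print(np.round(proj(w,(539.5,63.7,184),True)),np.round(proj(w,(550.9,145.4,181),True)))
m=sat(w,(0,0,0),(179,255,50));m[300:]=0
for b in blobs(w["pixels"],(0,0,150),(179,35,255),100):
    if 200<b[0][0]<440 and 150<b[0][1]<400: print(b,plane(w,*b[0],186,True).round(1))
E
```

```text
58.025 [533.62202525  63.49017275 241.69087414] [-0.6  0.8  0.  -0. ] [ 0.12  0.21  1.81  0.    1.13 -2.74]
[310. 268.] [328. 373.]
(array([309.2, 186.5]), array([ 260,  153,  105,   86, 3514], dtype=int32)) [525.7  16.7 186. ]
(array([310.8, 270.2]), array([290, 253,  39,  33, 876], dtype=int32)) [538.9  64.4 186. ]
(array([320.1, 318.3]), array([ 303,  297,   37,   47, 1067], dtype=int32)) [542.8  97.4 186. ]
```

The knob cap is measured at (538.9,64.4). Descend on the knob and grip.

arm_command(
  motion=[
    [0.11,0.01,0,0,0,0,1],
    [0,0,-0.5,0,0,0,1],
    [0,0,-0.6,0,0,0,1],
    [0,0,-0.45,0,0,0,1],
    [0,0,-0.2,0,0,0,1],
    [0,0,0,0,0,0,1],
    [0,0,0,0,0,0,0.4],
    [0,0,0,0,0,0,0.4],
    [0,0,0,0,0,0,0.4],
    [0,0,0,0,0,0,0.4],
    [0,0,0,0,0,0,0.4],
  ],
  newtons=40,
)

```text
t: 59.4
tcp_pos: [539.9, 64.1, 155.3]
orientation: [-0.601, 0.799, -0.0, 0.001]
wrist_force: [-1.5, -0.6, 6.1]
width: 45.9
finger_force: 40.3
```

```bash
python3 -c "
from plant import ctrl
s=ctrl.sense();print(s['t'],s['tcp_pos'],s['wrist_force'],s['torque'],s['width'],s['joint_positions'][5])"
```

```text
59.4 [539.90165113  64.09252986 155.30191772] [-1.54953443 -0.63319745  6.13287678] [0.02879629 0.21387773 0.11446176] 45.92841604014033 -2.7445754953278394
```

arm_command(
  motion=[
    [0,0,0,0,0,-1,0.4],
    [0,0,0,0,0,-1,0.4],
    [0,0,0,0,0,-1,0.4],
    [0,0,0,0,0,-1,0.4],
    [0,0,0,0,0,-1,0.4],
    [0,0,0,0,0,-1,0.4],
    [0,0,0,0,0,-1,0.4],
    [0,0,0,0,0,-1,0.4],
    [0,0,0,0,0,-1,0.4],
    [0,0,0,0,0,-1,0.4],
    [0,0,0,0,0,-1,0.4],
    [0,0,0,0,0,-1,0.4],
    [0,0,0,0,0,-1,0.4],
    [0,0,0,0,0,-1,0.4],
    [0,0,0,0,0,-1,0.4],
    [0,0,0,0,0,-1,0.4],
    [0,0,0,0,0,-1,0.4],
    [0,0,0,0,0,-1,0.4],
    [0,0,0,0,0,-1,0.4],
    [0,0,0,0,0,-1,0.4],
  ],
)

```text
t: 61.9
tcp_pos: [540.0, 63.9, 155.3]
orientation: [0.055, 0.999, -0.0, 0.001]
wrist_force: [-1.0, -0.1, 5.6]
width: 46.0
finger_force: 40.3
```

```bash
python3 -c "
from plant import ctrl
s=ctrl.sense();print(s['t'],s['tcp_pos'],s['wrist_force'],s['torque'],s['width'],s['joint_positions'][5])"
```

```text
61.9 [539.97701515  63.92868916 155.30824205] [-1.01818109 -0.07641062  5.61983982] [-0.3055558   0.13965933  0.11150913] 46.04028189518001 -1.3460854646833371
```

arm_command(
  motion=[
    [0,0,0,0,0,-1,0.4],
    [0,0,0,0,0,-1,0.4],
    [0,0,0,0,0,-1,0.4],
    [0,0,0,0,0,-1,0.4],
    [0,0,0,0,0,-1,0.4],
    [0,0,0,0,0,-1,0.4],
    [0,0,0,0,0,-1,0.4],
    [0,0,0,0,0,-1,0.4],
    [0,0,0,0,0,-1,0.4],
    [0,0,0,0,0,-1,0.4],
    [0,0,0,0,0,-1,0.4],
    [0,0,0,0,0,-1,0.4],
    [0,0,0,0,0,-1,0.4],
    [0,0,0,0,0,-1,0.4],
    [0,0,0,0,0,-1,0.4],
    [0,0,0,0,0,-1,0.4],
    [0,0,0,0,0,-1,0.4],
    [0,0,0,0,0,-1,0.4],
    [0,0,0,0,0,-1,0.4],
    [0,0,0,0,0,-1,0.4],
  ],
)

```text
t: 64.4
tcp_pos: [539.8, 63.9, 155.3]
orientation: [0.684, 0.73, 0.0, 0.0]
wrist_force: [-2.0, -0.1, 6.1]
width: 46.1
finger_force: 40.4
```

arm_command(
  motion=[
    [0,0,0,0,0,-1,0.4],
    [0,0,0,0,0,-1,0.4],
    [0,0,0,0,0,-1,0.4],
    [0,0,0,0,0,-1,0.4],
    [0,0,0,0,0,-1,0.4],
    [0,0,0,0,0,-1,0.4],
    [0,0,0,0,0,-1,0.4],
    [0,0,0,0,0,-1,0.4],
    [0,0,0,0,0,-1,0.4],
    [0,0,0,0,0,-1,0.4],
    [0,0,0,0,0,-1,0.4],
    [0,0,0,0,0,-1,0.4],
    [0,0,0,0,0,-1,0.4],
    [0,0,0,0,0,-1,0.4],
    [0,0,0,0,0,-1,0.4],
    [0,0,0,0,0,-1,0.4],
    [0,0,0,0,0,-1,0.4],
    [0,0,0,0,0,-1,0.4],
    [0,0,0,0,0,-1,0.4],
    [0,0,0,0,0,-1,0.4],
  ],
)

```text
t: 66.9
tcp_pos: [539.8, 64.0, 155.3]
orientation: [0.993, 0.12, 0.001, 0.0]
wrist_force: [-1.0, -0.8, 6.0]
width: 45.8
finger_force: 40.4
```

arm_command(
  motion=[
    [0,0,0,0,0,-1,0.4],
    [0,0,0,0,0,-1,0.4],
    [0,0,0,0,0,-1,0.4],
    [0,0,0,0,0,-1,0.4],
    [0,0,0,0,0,-1,0.4],
    [0,0,0,0,0,-1,0.4],
    [0,0,0,0,0,-1,0.4],
    [0,0,0,0,0,-1,0.4],
    [0,0,0,0,0,-1,0.4],
    [0,0,0,0,0,-1,0.4],
    [0,0,0,0,0,-1,0.4],
    [0,0,0,0,0,-1,0.4],
    [0,0,0,0,0,-1,0.4],
    [0,0,0,0,0,-1,0.4],
    [0,0,0,0,0,-1,0.4],
    [0,0,0,0,0,-1,0.4],
    [0,0,0,0,0,-1,0.4],
    [0,0,0,0,0,-1,0.4],
    [0,0,0,0,0,-1,0.4],
  ],
)

```text
t: 69.28
tcp_pos: [539.8, 64.1, 155.3]
orientation: [0.856, -0.517, 0.001, -0.0]
wrist_force: [-1.2, 0.5, 6.3]
width: 45.9
finger_force: 40.4
```

```bash
python3 -c "
from plant import ctrl
s=ctrl.sense();print(s['t'],s['tcp_pos'],s['wrist_force'],s['torque'],s['width'],s['joint_positions'][5])"
```

```text
69.275 [539.81323555  64.10795204 155.30617183] [-1.22683244  0.48464777  6.2684422 ] [0.02543279 0.2444472  0.1563691 ] 45.90396039910072 2.7729535611586527
```

The ram has come down about 27.6 mm of the 32 mm needed. Open, rewind 160°, re-grip.

arm_command(
  motion=[
    [0,0,0,0,0,0,1],
    [0,0,0,0,0,0,1],
    [0,0,0,0,0,0,1],
    [0,0,0,0,0,1,1],
    [0,0,0,0,0,1,1],
    [0,0,0,0,0,1,1],
    [0,0,0,0,0,1,1],
    [0,0,0,0,0,1,1],
    [0,0,0,0,0,1,1],
    [0,0,0,0,0,1,1],
    [0,0,0,0,0,1,1],
    [0,0,0,0,0,1,1],
    [0,0,0,0,0,1,1],
    [0,0,0,0,0,1,1],
    [0,0,0,0,0,1,1],
    [0,0,0,0,0,1,1],
    [0,0,0,0,0,1,1],
    [0,0,0,0,0,1,1],
    [0,0,0,0,0,1,1],
    [0,0,0,0,0,1,1],
  ],
)

```text
t: 71.78
tcp_pos: [539.3, 64.0, 154.2]
orientation: [0.999, 0.053, -0.0, -0.0]
wrist_force: [-0.2, -0.1, -0.5]
width: 85.2
finger_force: 0.0
```

arm_command(
  motion=[
    [0,0,0,0,0,1,1],
    [0,0,0,0,0,1,1],
    [0,0,0,0,0,1,1],
    [0,0,0,0,0,1,1],
    [0,0,0,0,0,1,1],
    [0,0,0,0,0,1,1],
    [0,0,0,0,0,1,1],
    [0,0,0,0,0,1,1],
    [0,0,0,0,0,1,1],
    [0,0,0,0,0,1,1],
    [0,0,0,0,0,1,1],
    [0,0,0,0,0,1,1],
    [0,0,0,0,0,1,1],
    [0,0,0,0,0,1,1],
    [0,0,0,0,0,1,1],
    [0,0,0,0,0,1,1],
    [0,0,0,0,0,1,1],
    [0,0,0,0,0,1,1],
    [0,0,0,0,0,1,1],
    [0,0,0,0,0,1,1],
  ],
)

```text
t: 74.28
tcp_pos: [539.3, 64.0, 154.1]
orientation: [0.731, 0.682, -0.0, -0.0]
wrist_force: [-0.1, -0.3, 1.2]
width: 85.5
finger_force: 0.0
```

arm_command(
  motion=[
    [0,0,0,0,0,1,1],
    [0,0,0,0,0,1,1],
    [0,0,0,0,0,1,1],
    [0,0,0,0,0,0,1],
    [0,0,0,0,0,0,0.4],
    [0,0,0,0,0,0,0.4],
    [0,0,0,0,0,0,0.4],
    [0,0,0,0,0,0,0.4],
    [0,0,0,0,0,0,0.4],
  ],
)

```text
t: 75.4
tcp_pos: [539.6, 64.1, 154.5]
orientation: [0.657, 0.754, 0.0, 0.0]
wrist_force: [0.3, 0.9, 4.2]
width: 46.0
finger_force: 40.6
```

arm_command(
  motion=[
    [0,0,0,0,0,-1,0.4],
    [0,0,0,0,0,-1,0.4],
    [0,0,0,0,0,-1,0.4],
    [0,0,0,0,0,-1,0.4],
    [0,0,0,0,0,-1,0.4],
    [0,0,0,0,0,-1,0.4],
    [0,0,0,0,0,-1,0.4],
    [0,0,0,0,0,-1,0.4],
    [0,0,0,0,0,-1,0.4],
    [0,0,0,0,0,-1,0.4],
  ],
)

```text
t: 76.65
tcp_pos: [539.6, 64.0, 154.5]
orientation: [0.876, 0.483, 0.0, 0.0]
wrist_force: [0.2, 0.5, 5.0]
width: 46.0
finger_force: 40.6
```

```bash
python3 -c "
from plant import ctrl
s=ctrl.sense();print(s['t'],s['tcp_pos'],s['wrist_force'],s['torque'],s['width'],s['joint_positions'][5])"
```

```text
76.65 [539.60308423  64.04792905 154.5288381 ] [0.22551854 0.48702851 4.98234644] [0.13956613 0.13070816 0.09475406] 46.010791186062846 0.6784119861050656
```

arm_command(
  motion=[
    [0,0,0,0,0,-1,0.4],
    [0,0,0,0,0,-1,0.4],
    [0,0,0,0,0,-1,0.4],
    [0,0,0,0,0,-1,0.4],
    [0,0,0,0,0,-1,0.4],
    [0,0,0,0,0,-1,0.4],
    [0,0,0,0,0,-1,0.4],
    [0,0,0,0,0,-1,0.4],
    [0,0,0,0,0,-1,0.4],
    [0,0,0,0,0,-1,0.4],
  ],
)

```text
t: 77.9
tcp_pos: [539.6, 64.0, 154.5]
orientation: [0.988, 0.154, 0.0, 0.0]
wrist_force: [0.8, 1.2, 4.1]
width: 46.1
finger_force: 40.6
```

```bash
python3 -c "
from plant import ctrl
s=ctrl.sense();print(s['t'],s['tcp_pos'],s['wrist_force'],s['torque'],s['width'],s['joint_positions'][5])"
```

```text
77.9 [539.62956821  64.0471118  154.52291907] [0.7799007  1.15277652 4.13667812] [0.1024132  0.08041824 0.12599153] 46.147350708771725 1.3765610677224491
```

arm_command(
  motion=[
    [0,0,0,0,0,-1,0.4],
    [0,0,0,0,0,-1,0.4],
    [0,0,0,0,0,-1,0.4],
    [0,0,0,0,0,-1,0.4],
    [0,0,0,0,0,-1,0.4],
    [0,0,0,0,0,-1,0.4],
    [0,0,0,0,0,-1,0.4],
    [0,0,0,0,0,-1,0.4],
  ],
)

```text
t: 78.9
tcp_pos: [539.6, 64.0, 154.5]
orientation: [0.992, -0.124, 0.0, -0.0]
wrist_force: [-0.4, -0.2, 4.2]
width: 45.9
finger_force: 40.7
```

```bash
python3 -c "
from plant import ctrl
s=ctrl.sense();print(s['t'],s['tcp_pos'],s['wrist_force'],s['torque'],s['width'],s['joint_positions'][5])"
```

```text
78.9 [539.61306204  64.00881347 154.49470551] [-0.37213548 -0.15852908  4.23765803] [-0.0260956   0.07032821  0.13531035] 45.92241745049281 1.9350760229991502
```

arm_command(
  motion=[
    [0,0,0,0,0,-1,0.4],
    [0,0,0,0,0,-1,0.4],
    [0,0,0,0,0,-1,0.4],
    [0,0,0,0,0,-1,0.4],
  ],
)

```text
t: 79.4
tcp_pos: [539.6, 64.0, 154.5]
orientation: [0.965, -0.261, 0.0, -0.0]
wrist_force: [0.0, 0.4, 3.9]
width: 45.8
finger_force: 40.7
```

```bash
python3 -c "
from plant import ctrl,cams
for i in range(4):
    s=ctrl.sense();print(s['t'],s['torque'].round(3),s['joint_positions'][5].round(3));cams.read_camera('top')"
```

```text
79.4 [-0.004  0.074  0.12 ] 2.214
79.45 [ 0.029  0.009 -0.158] 2.218
79.5 [-0.04   0.02  -0.139] 2.213
79.55 [ 0.017  0.027 -0.089] 2.211
```

arm_command(
  motion=[
    [0,0,0,0,0,-1,0.4],
    [0,0,0,0,0,-1,0.4],
    [0,0,0,0,0,-1,0.4],
    [0,0,0,0,0,-1,0.4],
  ],
)

```text
t: 80.1
tcp_pos: [539.6, 64.0, 154.5]
orientation: [0.92, -0.392, 0.0, -0.0]
wrist_force: [-0.9, -0.8, 5.2]
width: 45.9
finger_force: 40.8
```

```bash
python3 -c "
from plant import ctrl,cams
import cv2,pickle
for i in range(4):
    s=ctrl.sense();print(s['t'],s['torque'].round(3),s['joint_positions'][5].round(3));c=cams.read_camera('scene')
pickle.dump(c,open('s12.pkl','wb'))"
```

```text
80.1 [-0.002  0.012  0.118] 2.492
80.15 [-0.009  0.055 -0.122] 2.496
80.2 [-0.077 -0.016 -0.151] 2.492
80.25 [-0.04   0.079 -0.123] 2.491
```

During turning the torque is still about 0.12, with no clear click level, so I let go, rewind and look at the foot from the side.

arm_command(
  motion=[
    [0,0,0,0,0,0,1],
    [0,0,0,0,0,0,1],
    [0,0,0,0,0,0,1],
    [0,0,0.5,0,0,1,1],
    [0,0,0.5,0,0,1,1],
    [-0.3,0,0.5,0,0,1,1],
    [-0.6,0,0,0,0,1,1],
    [-0.6,0,0,0,0,1,1],
    [-0.6,0,0,0,0,1,1],
    [-0.2,0,0,0,0,1,1],
    [0,0,0,0,0,1,1],
    [0,0,0,0,0,1,1],
    [0,0,0,0,0,1,1],
    [0,0,0,0,0,1,1],
    [0,0,0,0,0,1,1],
    [0,0,0,0,0,1,1],
    [0,0,0,0,0,1,1],
    [0,0,0,0,0,1,1],
    [0,0,0,0,0,1,1],
    [0,0,0,0,0,1,1],
  ],
)

```text
t: 82.8
tcp_pos: [424.2, 64.0, 229.2]
orientation: [0.982, 0.191, -0.0, -0.0]
wrist_force: [-0.6, -0.4, 0.1]
width: 85.2
finger_force: 0.0
```

arm_command(
  motion=[
    [0,0,0,0,0,1,1],
    [0,0,0,0,0,1,1],
    [0,0,0,0,0,1,1],
    [0,0,0,0,0,1,1],
    [0,0,0,0,0,1,1],
    [0,0,0,0,0,1,1],
    [0,0,0,0,0,1,1],
    [0,0,0,0,0,1,1],
    [0,0,0,0,0,1,1],
    [0,0,0,0,0,1,1],
    [0,0,0,0,0,1,1],
    [0,0,0,0,0,1,1],
    [0,0,0,0,0,1,1],
    [0,0,0,0,0,1,1],
    [0,0,0,0,0,1,1],
    [0,0,0,0,0,1,1],
    [0,0,0,0,0,1,1],
    [0,0,0,0,0,1,1],
    [0,0,0,0,0,1,1],
    [0,0,0,0,0,1,1],
  ],
)

```text
t: 85.3
tcp_pos: [424.2, 64.0, 229.2]
orientation: [0.629, 0.777, -0.0, -0.0]
wrist_force: [-0.4, 0.0, 1.1]
width: 85.5
finger_force: 0.0
```

arm_command(
  motion=[
    [0,0,-0.4,0,0,1,1],
    [0,0,-0.6,0,0,1,1],
    [0,0,-0.5,0,0,1,1],
    [0,0,0,0,0,1,1],
    [0,0,0,0,0,1,1],
    [0,0,0,0,0,1,1],
    [0,0,0,0,0,1,1],
    [0,0,0,0,0,1,1],
    [0,0,0,0,0,1,1],
    [0,0,0,0,0,1,1],
    [0,0,0,0,0,1,1],
    [0,0,0,0,0,1,1],
    [0,0,0,0,0,1,1],
    [0,0,0,0,0,1,1],
    [0,0,0,0,0,1,1],
    [0,0,0,0,0,1,1],
    [0,0,0,0,0,1,1],
    [0,0,0,0,0,0,1],
    [0,0,0,0,0,0,1],
  ],
)

```text
t: 87.68
tcp_pos: [424.3, 64.0, 154.3]
orientation: [0.089, 0.996, -0.0, -0.0]
wrist_force: [0.4, -0.7, -0.1]
width: 85.6
finger_force: 0.0
```

```bash
python3 - <<'E'
import pickle;from h import *
from plant import ctrl,cams
w=cams.read_camera("wrist");s=ctrl.sense();print(s["t"],s["tcp_pos"],s["joint_positions"][5])
pickle.dump(w,open("w12.pkl","wb"))
for n,X in [("boardtop",(540,63.5,66)),("boardnear",(508,69,66)),("plate",(540,63.5,28)),("ramfoot up",(521,67,98)),("ramfoot on board",(521,67,66)),("ramfoot top on board",(521,67,74)),("knob",(540,63.5,184)),("nose",(540,63.5,126))]: print(n,np.round(proj(w,X,True)))
cv2.imwrite("pics/w12.png",cv2.resize(w["pixels"][170:400,200:440],None,fx=2.5,fy=2.5,interpolation=cv2.INTER_CUBIC)[:,:,::-1])
E
```

```text
87.725 [424.3556225   64.01258351 154.26817931] -1.246391671275229
boardtop [343. 378.]
boardnear [344. 346.]
plate [341. 351.]
ramfoot up [347. 386.]
ramfoot on board [344. 359.]
ramfoot top on board [345. 366.]
knob [354. 505.]
nose [348. 433.]
```

View pics/w12.png

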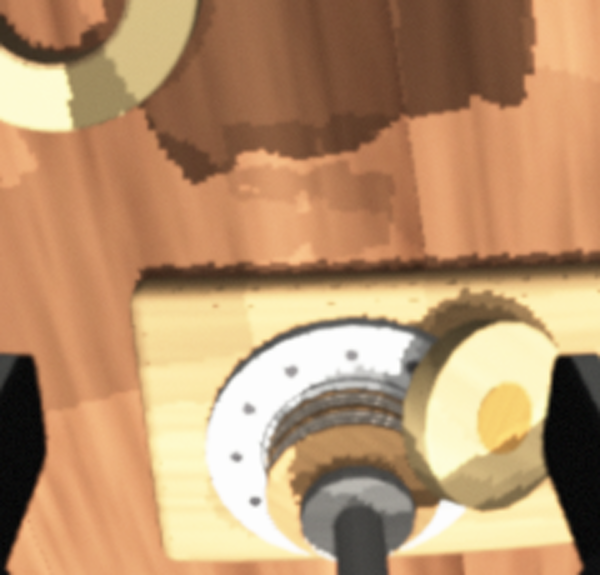

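This view shows the stack at crop (350,440) and the foot (358,515) about 6 mm above the pads. The board has been knocked off and leans at the stack's +y side, brass at crop (503,415). The knob never clicked because nothing was under the foot. To mend it I raise the foot, swing the arm off, re-place the board and press again.

arm_command(
  motion=[
    [0,0,0.7,0,0,-1,1],
    [0,0,0.8,0,0,-1,1],
    [0.3,0,0,0,0,-1,1],
    [0.5,0,0,0,0,-1,1],
    [0.5,0,0,0,0,-1,1],
    [0.5,0,0,0,0,-1,1],
    [0.5,0,0,0,0,-1,1],
    [0,0,0,0,0,-1,1],
    [0,0,0,0,0,-1,1],
    [0,0,0,0,0,-1,1],
    [0,0,0,0,0,-1,1],
    [0,0,0,0,0,-1,1],
    [0,0,0,0,0,-1,1],
    [0,0,0,0,0,-1,1],
    [0,0,0,0,0,-1,1],
    [0,0,0,0,0,-1,1],
    [0,0,0,0,0,-1,1],
    [0,0,0,0,0,-1,1],
    [0,0,0,0,0,-1,1],
    [0,0,0,0,0,-1,1],
  ],
)

```text
t: 90.22
tcp_pos: [539.3, 64.0, 229.2]
orientation: [0.709, 0.705, -0.0, -0.0]
wrist_force: [-0.1, 1.0, -0.1]
width: 85.6
finger_force: 0.0
```

arm_command(
  motion=[
    [0,0,0,0,0,-1,1],
    [0,0,0,0,0,-1,1],
    [0,0,0,0,0,-1,1],
    [0,0,0,0,0,-1,1],
    [0,0,-0.2,0,0,-1,1],
    [0,0,-0.3,0,0,-1,1],
    [0,0,-0.3,0,0,-1,1],
    [0,0,-0.3,0,0,-1,1],
    [0,0,-0.2,0,0,-1,1],
    [0,0,-0.2,0,0,-1,1],
    [0,0,0,0,0,-1,1],
    [0,0,0,0,0,0,1],
    [0,0,0,0,0,0,0.4],
    [0,0,0,0,0,0,0.4],
    [0,0,0,0,0,0,0.4],
    [0,0,0,0,0,0,0.4],
  ],
)

```text
t: 92.22
tcp_pos: [539.6, 64.0, 154.6]
orientation: [0.921, 0.39, 0.0, 0.0]
wrist_force: [-0.9, -0.3, 4.2]
width: 46.0
finger_force: 40.5
```

arm_command(
  motion=[
    [0,0,0,0,0,1,0.4],
    [0,0,0,0,0,1,0.4],
    [0,0,0,0,0,1,0.4],
    [0,0,0,0,0,1,0.4],
    [0,0,0,0,0,1,0.4],
    [0,0,0,0,0,1,0.4],
    [0,0,0,0,0,1,0.4],
    [0,0,0,0,0,1,0.4],
    [0,0,0,0,0,1,0.4],
    [0,0,0,0,0,1,0.4],
    [0,0,0,0,0,1,0.4],
    [0,0,0,0,0,1,0.4],
    [0,0,0,0,0,1,0.4],
    [0,0,0,0,0,1,0.4],
    [0,0,0,0,0,1,0.4],
    [0,0,0,0,0,1,0.4],
    [0,0,0,0,0,1,0.4],
    [0,0,0,0,0,1,0.4],
    [0,0,0,0,0,1,0.4],
    [0,0,0,0,0,1,0.4],
  ],
)

```text
t: 94.72
tcp_pos: [539.7, 64.0, 154.6]
orientation: [0.454, 0.891, 0.0, 0.0]
wrist_force: [-0.8, -1.4, 4.8]
width: 46.0
finger_force: 40.5
```

arm_command(
  motion=[
    [0,0,0,0,0,1,0.4],
    [0,0,0,0,0,1,0.4],
    [0,0,0,0,0,1,0.4],
    [0,0,0,0,0,1,0.4],
    [0,0,0,0,0,1,0.4],
    [0,0,0,0,0,1,0.4],
    [0,0,0,0,0,1,0.4],
    [0,0,0,0,0,1,0.4],
    [0,0,0,0,0,1,0.4],
    [0,0,0,0,0,1,0.4],
    [0,0,0,0,0,1,0.4],
    [0,0,0,0,0,1,0.4],
    [0,0,0,0,0,1,0.4],
    [0,0,0,0,0,1,0.4],
    [0,0,0,0,0,1,0.4],
    [0,0,0,0,0,1,0.4],
    [0,0,0,0,0,1,0.4],
    [0,0,0,0,0,1,0.4],
    [0,0,0,0,0,1,0.4],
    [0,0,0,0,0,1,0.4],
  ],
)

```text
t: 97.22
tcp_pos: [539.7, 64.1, 154.6]
orientation: [-0.225, 0.974, 0.0, 0.0]
wrist_force: [-0.8, -0.7, 4.3]
width: 45.8
finger_force: 40.5
```

arm_command(
  motion=[
    [0,0,0,0,0,1,0.4],
    [0,0,0,0,0,1,0.4],
    [0,0,0,0,0,1,0.4],
    [0,0,0,0,0,1,0.4],
    [0,0,0,0,0,1,0.4],
    [0,0,0,0,0,1,0.4],
    [0,0,0,0,0,1,0.4],
    [0,0,0,0,0,1,0.4],
  ],
)

```text
t: 98.22
tcp_pos: [539.6, 64.1, 154.6]
orientation: [-0.485, 0.875, 0.0, 0.0]
wrist_force: [-0.2, -0.4, 4.0]
width: 45.8
finger_force: 40.5
```

```bash
python3 -c "
from plant import ctrl
s=ctrl.sense();print(s['t'],s['tcp_pos'],s['torque'],s['width'],s['joint_positions'][5],s['orientation'])"
```

```text
98.225 [539.6118482   64.10889188 154.61631483] [ 0.09265243  0.23515208 -0.1550431 ] 45.79047185851481 -2.467478283340158 [-4.84604415e-01  8.74733362e-01  6.03348495e-06  3.26169384e-04]
```

The foot should now be about 75 mm up. Next I go to the handle and swing the arm off without turning the wrist.

arm_command(
  motion=[
    [0,0,0,0,0,0,1],
    [0,0,0,0,0,0,1],
    [0,0,0.6,0,0,0,1],
    [0,0,0.8,0,0,0,1],
    [0.06,0.5,0.1,0,0,0,0.6],
    [0.08,0.6,0,0,0,0,0.6],
    [0.09,0.53,0,0,0,0,0.6],
    [0,0,-0.5,0,0,0,0.6],
    [0,0,-0.6,0,0,0,0.6],
    [0,0,-0.35,0,0,0,0.6],
    [0,0,0,0,0,0,0.6],
    [0,0,0,0,0,0,0],
    [0,0,0,0,0,0,0],
    [0,0,0,0,0,0,0],
    [0,0,0,0,0,0,0],
  ],
)

```text
t: 100.1
tcp_pos: [551.5, 145.7, 157.9]
orientation: [-0.484, 0.875, -0.0, 0.001]
wrist_force: [-0.5, 0.7, 6.1]
width: 12.3
finger_force: 39.1
```

arm_command(
  motion=[
    [0.115,-0.01,0,0,0,0,0],
    [0.115,-0.006,0,0,0,0,0],
    [0.23,0.016,0,0,0,0,0],
    [0.225,0.048,0,0,0,0,0],
    [0.216,0.079,0,0,0,0,0],
    [0.203,0.108,0,0,0,0,0],
    [0.186,0.135,0,0,0,0,0],
    [0.166,0.16,0,0,0,0,0],
    [0.142,0.181,0,0,0,0,0],
    [0.115,0.199,0,0,0,0,0],
    [0.043,0.107,0,0,0,0,0],
    [0,0,0,0,0,0,0],
  ],
)

```text
t: 101.6
tcp_pos: [640.1, 195.7, 157.6]
orientation: [-0.484, 0.875, -0.001, 0.001]
wrist_force: [2.0, -4.3, 1.7]
width: 12.4
finger_force: 39.4
```

arm_command(
  motion=[
    [0,0,0,0,0,0,0.5],
    [0,0,0,0,0,0,0.5],
    [0,0,0.6,0,0,0,1],
    [0,0,0.8,0,0,0,1],
    [-0.3,-0.3,0.4,0,0,0,1],
    [-0.6,-0.7,0,0,0,0,1],
    [-0.6,-0.7,0,0,0,0,1],
    [-0.5,-0.6,0,0,0,0,1],
    [0,0,0,0,0,0,1],
    [0,0,0,0,0,0,1],
    [0,0,0,0,0,0,1],
  ],
)

```text
t: 102.98
tcp_pos: [539.4, 82.1, 246.7]
orientation: [-0.484, 0.875, 0.0, 0.0]
wrist_force: [-1.2, -0.0, 0.2]
width: 85.7
finger_force: 0.0
```

```bash
python3 - <<'E'
import pickle;from h import *
from plant import ctrl,cams
w=cams.read_camera("wrist");s=ctrl.sense();print(s["t"],s["tcp_pos"])
pickle.dump(w,open("v1.pkl","wb"))
H=cv2.cvtColor(w["pixels"],cv2.COLOR_RGB2HSV)
for n,X in [("stack",(540,63.5,52)),("b guess",(530,115,50)),("plate",(540,63.5,28))]: print(n,np.round(proj(w,X,True)))
o=pickle.load(open("w12.pkl","rb"));print("brass HSV in w12",cv2.cvtColor(o["pixels"],cv2.COLOR_RGB2HSV)[334:338,400:404].reshape(-1,3).tolist()[:4], "face",cv2.cvtColor(o["pixels"],cv2.COLOR_RGB2HSV)[336,385].tolist())
for lo in (110,125):
  for b in blobs(w["pixels"],(17,lo,150),(27,255,255),60): print(lo,b)
for b in blobs(o["pixels"],(17,110,150),(27,255,255),60): print("o",b)
for b in blobs(w["pixels"],(19,50,200),(32,109,255),300): print("face",b)
E
```

```text
103.025 [539.25613874  82.07850767 246.6635127 ]
stack [308. 191.]
b guess [345. 230.]
plate [308. 187.]
brass HSV in w12 [[21, 136, 248], [21, 136, 247], [22, 135, 247], [21, 137, 247]] face [26, 54, 253]
110 (array([261.9, 125.8]), array([227, 108,  74,  38,  93], dtype=int32))
110 (array([352.3, 151.3]), array([327, 120,  47,  70, 554], dtype=int32))
110 (array([238.9, 172. ]), array([227, 147,  23,  48,  66], dtype=int32))
110 (array([376.7, 234.9]), array([358, 188,  41,  71, 452], dtype=int32))
110 (array([354.3, 225. ]), array([344, 214,  22,  23, 371], dtype=int32))
110 (array([335.1, 301.2]), array([301, 289,  61,  22, 275], dtype=int32))
110 (array([388.2, 308.6]), array([382, 300,  12,  23,  78], dtype=int32))
110 (array([330.2, 325.6]), array([317, 322,  32,   9,  71], dtype=int32))
125 (array([354.2, 225.1]), array([344, 215,  21,  21, 313], dtype=int32))
o (array([392.6, 284.4]), array([253, 272, 299,  46, 861], dtype=int32))
o (array([482. , 326.4]), array([446, 306,  82,  56, 768], dtype=int32))
o (array([401.4, 337.4]), array([391, 324,  22,  28, 486], dtype=int32))
face (array([439. ,  62.8]), array([ 399,   17,   67,   69, 1297], dtype=int32))
face (array([326.7, 231.6]), array([  228,    96,   192,   242, 11579], dtype=int32))
face (array([340.4, 339.6]), array([319, 326,  43,  31, 889], dtype=int32))
```

```bash
python3 - <<'E'
import pickle;from h import *
o=pickle.load(open("w12.pkl","rb"));w=pickle.load(open("v1.pkl","rb"))
A=np.zeros((3,3));b=np.zeros(3)
for c,u in((o,(401.4,337.4)),(w,(354.2,225.1))):
    p,d=ray(c,*u,True);d/=np.linalg.norm(d);M=np.eye(3)-np.outer(d,d);A+=M;b+=M@p
X=np.linalg.solve(A,b);print(X.round(1),np.round(proj(o,X,True),1),np.round(proj(w,X,True),1))
# brass outline in both views -> fit plane normal: choose normal for which cast outlines are circles (PCA ratio 1)
from scipy.optimize import minimize
outs=[]
for c,u in((o,(401.4,337.4)),(w,(354.2,225.1))):
    m=sat(c,(17,115,150),(27,255,255));n,l,s,ce=cv2.connectedComponentsWithStats(m)
    i=np.argmin(np.linalg.norm(ce-u,axis=1));k=max(cv2.findContours((l==i).astype(np.uint8),0,1)[0],key=len)[:,0]
    k=cv2.convexHull(k)[:,0].astype(float);outs.append([ray(c,*q,True) for q in k])
    print(cv2.fitEllipse(k.astype(np.float32)))
def f(a,pr=0):
    n=np.array([a[0],a[1],1]);n/=np.linalg.norm(n);e=0
    for R in outs:
        P=np.array([p+d*((X-p)@n)/(d@n) for p,d in R]);r=np.linalg.norm(P-P.mean(0),axis=1)
        e+=r.var();
        if pr: print("r",r.mean().round(1),r.std().round(2))
    return e
best=min((minimize(f,a0,method="Nelder-Mead") for a0 in [(0,0),(0,.6),(0,-.6),(.5,0),(-.5,0)]),key=lambda r:r.fun)
print(best.x,best.fun);f(best.x,1);f((0,0),1);f((0,.5),1)
E
```

```text
[519.9 114.9  51.5] [401.3 337.4] [354.2 225.2]
((401.4194641113281, 337.2970275878906), (21.080732345581055, 28.488412857055664), 10.959850311279297)
((354.3148498535156, 225.13645935058594), (16.861032485961914, 25.764482498168945), 44.26763153076172)
[-0.34921925  0.63591166] 1.8772411903897932
r 11.4 1.23
r 12.4 0.61Traceback (most recent call last):
  File "<stdin>", line 23, in <module>
  File "<stdin>", line 16, in f
numpy._core._exceptions._UFuncOutputCastingError: Cannot cast ufunc 'divide' output from dtype('float64') to dtype('int64') with casting rule 'same_kind'
```

The board's top-face centre triangulates to (520,115,51.5) with a normal of about (-0.28,0.52,0.81), so it leans on the stack. I grip it across the tilt (tool y near 23°), level it on the desk, then re-centre it.

arm_command(
  motion=[
    [-0.1,0.2,0,0,0,-1,1],
    [-0.1,0.2,0,0,0,-1,1],
    [-0.1,0.18,0,0,0,-1,1],
    [-0.05,0,0,0,0,-1,1],
    [0,0,0,0,0,-1,1],
    [0,0,0,0,0,-1,1],
    [0,0,0,0,0,-1,1],
    [0,0,0,0,0,-1,1],
    [0,0,0,0,0,-1,1],
    [0,0,0,0,0,-1,1],
    [0,0,0,0,0,-1,1],
    [0,0,0,0,0,-1,1],
    [0,0,0,0,0,-1,1],
    [0,0,0,0,0,-1,1],
    [0,0,-0.1,0,0,-1,1],
    [0,0,-0.2,0,0,-1,1],
    [0,0,-0.2,0,0,-1,1],
    [0,0,-0.2,0,0,-1,1],
    [0,0,-0.2,0,0,-1,1],
    [0,0,-0.2,0,0,-1,1],
  ],
)

```text
t: 105.52
tcp_pos: [521.5, 111.0, 191.2]
orientation: [0.193, 0.981, 0.0, -0.0]
wrist_force: [0.1, 0.6, 0.4]
width: 85.6
finger_force: 0.0
```

arm_command(
  motion=[
    [0,0,-0.2,0,0,-1,1],
    [0,0,-0.2,0,0,-1,1],
    [0,0,-0.2,0,0,-1,1],
    [0,0,-0.2,0,0,-1,1],
    [0,0,-0.2,0,0,-1,1],
    [0,0,-0.2,0,0,-1,1],
    [0,0,-0.2,0,0,-1,1],
    [0,0,0,0,0,-1,1],
    [0,0,0,0,0,-1,1],
    [0,0,0,0,0,-1,1],
    [0,0,0,0,0,-1,1],
    [0,0,0,0,0,0,1],
    [0,0,0,0,0,0,1],
  ],
)

```text
t: 107.15
tcp_pos: [521.3, 110.7, 121.6]
orientation: [0.545, 0.839, -0.0, -0.0]
wrist_force: [-0.6, 0.4, -0.4]
width: 85.4
finger_force: 0.0
```

```bash
python3 - <<'E'
import pickle;from h import *
from plant import ctrl,cams
w=cams.read_camera("wrist");s=ctrl.sense();print(s["t"],s["tcp_pos"],s["orientation"].round(3))
pickle.dump(w,open("v2.pkl","wb"))
print(np.round(proj(w,(519.9,114.9,51.5),True)))
for b in blobs(w["pixels"],(17,115,120),(27,255,255),60):print(b)
E
```

```text
107.2 [521.26895869 110.5924568  121.66516654] [ 0.545  0.838 -0.    -0.   ]
[317. 248.]
(array([385.7,  38.2]), array([373,  18,  28,  40,  75], dtype=int32))
(array([416.9,  87.6]), array([406,  73,  32,  36, 267], dtype=int32))
(array([330.5, 165.9]), array([ 292,   91,   83,  136, 2265], dtype=int32))
(array([358., 141.]), array([348, 128,  17,  27,  85], dtype=int32))
(array([487.5, 162.5]), array([473, 138,  29,  42, 245], dtype=int32))
(array([396.2, 214.7]), array([387, 203,  20,  24, 110], dtype=int32))
(array([256.4, 250.3]), array([235, 219,  41,  60, 450], dtype=int32))
(array([317.5, 246.9]), array([ 298,  228,   40,   39, 1214], dtype=int32))
```

The brass is at (317.5,247) against (317,248) predicted. Descend and grip.

arm_command(
  motion=[
    [0,0,-0.5,0,0,0,1],
    [0,0,-0.6,0,0,0,1],
    [0,0,-0.45,0,0,0,1],
    [0,0,-0.25,0,0,0,1],
    [0,0,0,0,0,0,1],
    [0,0,0,0,0,0,0.6],
    [0,0,0,0,0,0,0.6],
    [0,0,0,0,0,0,0.6],
    [0,0,0,0,0,0,0.6],
    [0,0,0,0,0,0,0.6],
  ],
  newtons=35,
)

```text
t: 108.45
tcp_pos: [522.2, 110.6, 32.6]
orientation: [0.546, 0.838, 0.001, 0.001]
wrist_force: [1.1, 0.8, 6.8]
width: 63.0
finger_force: 37.8
```

arm_command(
  motion=[
    [0,0,0.3,0,0,0,0.6],
    [0,0,0.6,0,0,0,0.6],
    [0,0,0.8,0,0,0,0.6],
    [-0.06,-0.6,0.5,0,0,0,0.6],
    [-0.08,-0.8,0,0,0,0,0.6],
    [-0.08,-0.8,0,0,0,0,0.6],
    [-0.08,-0.8,0,0,0,0,0.6],
    [-0.04,-0.4,-0.4,0,0,0,0.6],
    [0,0,-0.7,0,0,0,0.6],
    [0,0,-0.7,0,0,0,0.6],
    [0,0,-0.3,0,0,0,0.6],
    [0,0,0,0,0,0,0.6],
  ],
)

```text
t: 109.95
tcp_pos: [503.6, -59.6, 36.6]
orientation: [0.546, 0.838, -0.0, -0.001]
wrist_force: [-0.2, 0.2, -1.2]
width: 62.3
finger_force: 39.1
```

arm_command(
  motion=[
    [0,0,-0.1,0,0,0,0.6],
    [0,0,-0.1,0,0,0,0.6],
    [0,0,-0.1,0,0,0,0.6],
    [0,0,-0.1,0,0,0,0.6],
    [0,0,-0.1,0,0,0,0.6],
    [0,0,0,0,0,0,0.6],
  ],
  newtons=20,
)

```text
t: 110.7
tcp_pos: [504.5, -59.9, 11.9]
orientation: [0.546, 0.838, -0.0, 0.0]
wrist_force: [-1.7, -0.8, 5.9]
width: 62.5
finger_force: 39.9
```

arm_command(
  motion=[
    [0,0,-0.06,0,0,0,0.6],
    [0,0,-0.06,0,0,0,0.6],
    [0,0,-0.06,0,0,0,0.6],
    [0,0,0,0,0,0,0.6],
  ],
)

```text
t: 111.2
tcp_pos: [506.9, -60.6, 3.9]
orientation: [0.546, 0.838, 0.001, 0.002]
wrist_force: [2.4, -5.7, 10.8]
width: 62.4
finger_force: 43.5
```

arm_command(
  motion=[
    [0,0,0,0,0,0,1],
    [0,0,0,0,0,0,1],
    [0,0,0,0,0,0,1],
    [0,0,0,0,0,0,1],
    [0,0,0,0,0,0,0.6],
    [0,0,0,0,0,0,0.6],
    [0,0,0,0,0,0,0.6],
    [0,0,0,0,0,0,0.6],
  ],
  newtons=25,
)

```text
t: 112.2
tcp_pos: [504.2, -59.6, 3.0]
orientation: [0.546, 0.838, 0.0, 0.0]
wrist_force: [-0.8, 0.2, 6.2]
width: 62.5
finger_force: 26.3
```

```bash
python3 - <<'E'
import pickle;from h import *
from plant import ctrl,cams
w=cams.read_camera("wrist");s=ctrl.sense();print(s["t"],s["tcp_pos"],s["width"],s["finger_force"],s["wrist_force"])
print(np.round(proj(w,(*s["tcp_pos"][:2],14),True)))
for b in blobs(w["pixels"],(17,115,80),(27,255,255),60):
  if 250<b[0][0]<390:print(b,plane(w,*b[0],14,True).round(1))
E
```

```text
112.25 [504.19855297 -59.61636092   3.01296448] 62.368286193817475 26.305434107780457 [-1.88369916  0.73684988  5.74542   ]
[316. 325.]
(array([363.2,  56.6]), array([322,   0,  85, 126, 687], dtype=int32)) [476.7  43.4  14. ]
(array([368.5, 155.6]), array([359, 138,  22,  33, 152], dtype=int32)) [493.3  11.7  14. ]
(array([351.3, 178.5]), array([345, 163,  13,  31, 105], dtype=int32)) [491.2   1.5  14. ]
(array([377. , 196.7]), array([367, 190,  22,  16, 108], dtype=int32)) [502.7  -0.7  14. ]
(array([316.5, 333.6]), array([ 288,  309,   59,   49, 1465], dtype=int32)) [506.1 -63.6  14. ]
```

The board is flat on the desk, brass at (506,-64). Turn +88° and grip for carrying.

arm_command(
  motion=[
    [0,0,0,0,0,0,1],
    [0,0,0,0,0,0,1],
    [0,0,0,0,0,0,1],
    [0,0,0,0,0,1,1],
    [0,0,0,0,0,1,1],
    [0,0,0,0,0,1,1],
    [0,0,0,0,0,1,1],
    [0,0,0,0,0,1,1],
    [0,0,0,0,0,1,1],
    [0,0,0,0,0,1,1],
    [0,0,0,0,0,1,1],
    [0,0,0,0,0,1,1],
    [0,0,0,0,0,1,1],
    [0,0,0,0,0,1,1],
    [0,0,0,0,0,1,1],
    [0,0,0,0,0,1,1],
    [0,0,0,0,0,1,1],
    [0,0,0,0,0,1,1],
    [0,0,0,0,0,1,1],
    [0,0,0,0,0,1,1],
  ],
)

```text
t: 114.75
tcp_pos: [504.1, -59.7, 2.7]
orientation: [-0.017, 1.0, -0.0, -0.0]
wrist_force: [-0.0, 0.1, 0.3]
width: 85.3
finger_force: 0.0
```

arm_command(
  motion=[
    [0,0,0,0,0,1,1],
    [0,0,0,0,0,1,1],
    [0,0,0,0,0,1,1],
    [0,0,0,0,0,1,1],
    [0,0,0,0,0,1,1],
    [0,0,0,0,0,0,1],
    [0,0,0,0,0,0,0.6],
    [0,0,0,0,0,0,0.6],
    [0,0,0,0,0,0,0.6],
    [0,0,0,0,0,0,0.6],
    [0,0,0,0,0,0,0.6],
  ],
  newtons=40,
)

```text
t: 116.12
tcp_pos: [504.3, -59.6, 3.3]
orientation: [-0.189, 0.982, -0.0, 0.0]
wrist_force: [-1.7, 0.8, 7.3]
width: 62.0
finger_force: 41.4
```

```bash
python3 - <<'E'
import pickle;from h import *
from plant import ctrl,cams
w=cams.read_camera("top");s=ctrl.sense();print(s["t"],s["tcp_pos"],s["width"],s["finger_force"],s["joint_positions"][5])
E
```

```text
116.175 [504.24838762 -59.65846371   3.28049508] 61.71318541560925 41.41166031360626 -2.0720209036555413
```

arm_command(
  motion=[
    [0,0,0.3,0,0,0,0.6],
    [0,0,0.7,0,0,0,0.6],
    [0,0,0.9,0,0,0,0.6],
    [0.2,0.4,0.9,0,0,0,0.6],
    [0.6,0.8,0.14,0,0,0,0.6],
    [0.6,0.9,0,0,0,0,0.6],
    [0.5,0.7,0,0,0,0,0.6],
    [0.22,0.3,0,0,0,0,0.6],
    [0,0,0,0,0,0,0.6],
    [0,0,0,0,0,0,0.6],
  ],
)

```text
t: 117.42
tcp_pos: [609.1, 94.3, 149.6]
orientation: [-0.189, 0.982, -0.0, -0.001]
wrist_force: [0.6, -0.1, -1.5]
width: 61.4
finger_force: 44.2
```

```bash
python3 - <<'E'
import pickle;from h import *
from plant import ctrl,cams
w=cams.read_camera("wrist");s=ctrl.sense();print(s["t"],s["tcp_pos"],s["width"])
pickle.dump(w,open("v3.pkl","wb"))
u,v=proj(w,(540,63.5,28),True);print(u,v)
# radial profiles from plate centre in world at z=28 / 52: saturation along 12 directions
H=cv2.cvtColor(w["pixels"],cv2.COLOR_RGB2HSV)
mm=((H[...,1]<45)&(H[...,2]>60)).astype(np.uint8)*255
reg=np.zeros_like(mm);cv2.circle(reg,(int(u),int(v)),80,255,-1)
pl=cv2.morphologyEx(mm&reg,cv2.MORPH_OPEN,np.ones((3,3)));print("plate",circ(w,pl,28,(u,v)))
for z in (28,52):
  u0,v0=proj(w,(540,63.5,z),True)
  row=[]
  for a in range(0,360,30):
    seq=[]
    for r in range(20,50,1):
        X=(540+r*np.cos(np.radians(a)),63.5+r*np.sin(np.radians(a)),z);p=proj(w,X,True);seq.append(int(H[int(round(p[1])),int(round(p[0])),1]))
    k=next((i for i,x in enumerate(seq) if x<45),None);row.append((a,None if k is None else 20+k))
  print(z,row)
E
```

```text
117.475 [609.20657412  94.15572605 149.73035055] 61.356232982528766
314.9908943513859 128.33871374726974
plate [539.6  63.  103.7 539.6  63.  104.3]
28 [(0, 35), (30, 33), (60, 33), (90, 32), (120, 31), (150, 32), (180, 31), (210, 33), (240, 33), (270, 34), (300, 35), (330, 35)]
52 [(0, 31), (30, 30), (60, 30), (90, 30), (120, 29), (150, 29), (180, 29), (210, 31), (240, 31), (270, 31), (300, 31), (330, 31)]
```

The stack is intact: the top pad's outline is 29–31 mm from (540,63.5) all round. Placing the board.

arm_command(
  motion=[
    [-0.4,-0.2,0,0,0,0,0.6],
    [-0.6,-0.26,0,0,0,0,0.6],
    [-0.36,-0.15,0,0,0,0,0.6],
    [0,0,-0.5,0,0,0,0.6],
    [0,0,-0.7,0,0,0,0.6],
    [0,0,-0.4,0,0,0,0.6],
    [0,0,-0.2,0,0,0,0.6],
    [0,0,0,0,0,0,0.6],
    [0,0,0,0,0,0,0.6],
  ],
)

```text
t: 118.6
tcp_pos: [542.7, 64.7, 60.6]
orientation: [-0.189, 0.982, -0.0, 0.001]
wrist_force: [0.1, 0.3, -0.7]
width: 61.3
finger_force: 44.2
```

arm_command(
  motion=[
    [-0.045,-0.025,0,0,0,0,0.6],
    [0,0,-0.08,0,0,0,0.6],
    [0,0,-0.03,0,0,0,0.6],
    [0,0,0,0,0,0,0.6],
    [0,0,0,0,0,0,0.6],
  ],
)

```text
t: 119.22
tcp_pos: [540.1, 63.6, 55.3]
orientation: [-0.19, 0.982, -0.0, 0.0]
wrist_force: [-4.2, -0.8, 12.4]
width: 61.9
finger_force: 45.8
```

arm_command(
  motion=[
    [0,0,0,0,0,0,1],
    [0,0,0,0,0,0,1],
    [0,0,0,0,0,0,1],
    [0,0,0.4,0,0,0,1],
    [0,0,0.8,0,0,1,1],
    [0,0,0.9,0,0,1,1],
    [0,0,0.9,0,0,1,1],
    [0,0,0.8,0,0,1,1],
    [0,0,0,0,0,1,1],
    [0,0,0,0,0,0,1],
    [0,0,0,0,0,0,1],
  ],
)

```text
t: 120.6
tcp_pos: [539.4, 63.5, 243.6]
orientation: [-0.356, 0.934, 0.0, -0.001]
wrist_force: [1.3, -0.3, -0.4]
width: 85.7
finger_force: 0.0
```

```bash
cat > chk.py <<'E'
from h import *
def board(w):
    u,v=proj(w,(540,63.5,66),True);print("pred",round(u),round(v))
    for b in blobs(w["pixels"],(14,115,60),(27,255,255),40):
        if np.hypot(*(b[0]-(u,v)))<45: print("brass",b,plane(w,*b[0],66,True).round(1))
    H=cv2.cvtColor(w["pixels"],cv2.COLOR_RGB2HSV);row=[]
    for a in range(0,360,30):
        k=None
        for r in range(22,50):
            p=proj(w,(540+r*np.cos(np.radians(a)),63.5+r*np.sin(np.radians(a)),66),True)
            if H[int(round(p[1])),int(round(p[0])),1]<45: k=r;break
        row.append((a,k))
    print(row)
E
python3 - <<'E'
from plant import ctrl,cams
from chk import *
w=cams.read_camera("wrist");s=ctrl.sense();print(s["t"],s["tcp_pos"],s["joint_positions"][5]);board(w)
E
```

```text
120.65 [539.44670729  63.55428033 243.48595188] -2.1856158660405702
pred 318 212
brass (array([318.7, 209.9]), array([ 177,  106,  291,  218, 4983], dtype=int32)) [538.   62.2  66. ]
brass (array([316.7, 212.4]), array([303, 200,  28,  27, 570], dtype=int32)) [540.9  62.4  66. ]
[(0, 22), (30, 22), (60, 22), (90, 31), (120, 30), (150, 31), (180, 31), (210, 36), (240, 36), (270, 34), (300, 33), (330, 22)]
```

The board is centred again, brass at (540.9,62.4). Swinging the arm home.

arm_command(
  motion=[
    [0.3,0.4,0,0,0,0,1],
    [0.6,0.8,0,0,0,0,0.6],
    [0.6,0.8,0,0,0,0,0.6],
    [0.51,0.64,0,0,0,0,0.6],
    [0,0,-0.5,0,0,0,0.6],
    [0,0,-0.7,0,0,0,0.6],
    [0,0,-0.4,0,0,0,0.6],
    [0,0,-0.15,0,0,0,0.6],
    [0,0,0,0,0,0,0.6],
    [0,0,0,0,0,0,0],
    [0,0,0,0,0,0,0],
    [0,0,0,0,0,0,0],
    [0,0,0,0,0,0,0],
  ],
)

```text
t: 122.28
tcp_pos: [641.8, 195.2, 158.1]
orientation: [-0.357, 0.934, -0.001, 0.001]
wrist_force: [4.0, -3.7, 6.0]
width: 12.4
finger_force: 39.2
```

arm_command(
  motion=[
    [-0.043,-0.107,0,0,0,0,0],
    [-0.115,-0.199,0,0,0,0,0],
    [-0.142,-0.181,0,0,0,0,0],
    [-0.166,-0.16,0,0,0,0,0],
    [-0.186,-0.135,0,0,0,0,0],
    [-0.203,-0.108,0,0,0,0,0],
    [-0.216,-0.079,0,0,0,0,0],
    [-0.225,-0.048,0,0,0,0,0],
    [-0.23,-0.016,0,0,0,0,0],
    [-0.1,0.004,0,0,0,0,0],
    [-0.08,0.006,0,0,0,0,0],
    [-0.03,0.004,0,0,0,0,0],
    [0,0,0,0,0,0,0],
  ],
)

```text
t: 123.9
tcp_pos: [555.4, 144.1, 158.1]
orientation: [-0.357, 0.934, -0.001, 0.002]
wrist_force: [5.1, -6.3, 4.8]
width: 12.5
finger_force: 39.9
```

arm_command(
  motion=[
    [-0.05,0.008,0,0,0,0,0],
    [-0.04,0.008,0,0,0,0,0],
    [-0.04,0.006,0,0,0,0,0],
    [0,0,0,0,0,0,0],
  ],
)

```text
t: 124.4
tcp_pos: [549.3, 144.4, 158.1]
orientation: [-0.357, 0.934, -0.002, 0.002]
wrist_force: [6.4, -9.9, 4.2]
width: 12.4
finger_force: 40.0
```

arm_command(
  motion=[
    [-0.03,0.004,0,0,0,0,0],
    [-0.03,0.004,0,0,0,0,0],
    [0,0,0,0,0,0,0],
    [0,0,0,0,0,0,0],
  ],
)

```text
t: 124.9
tcp_pos: [549.2, 144.4, 158.2]
orientation: [-0.358, 0.934, -0.003, 0.004]
wrist_force: [18.5, -13.1, -4.6]
width: 12.6
finger_force: 39.4
```

On the stop again. Now to the knob.

arm_command(
  motion=[
    [0,0,0,0,0,0,0.5],
    [0,0,0,0,0,0,0.5],
    [0,0,0.6,0,0,0,1],
    [0,0,0.9,0,0,0,1],
    [-0.05,-0.5,0,0,0,0,1],
    [-0.05,-0.6,0,0,0,0,1],
    [-0.05,-0.5,0,0,0,0,1],
    [0,0,0,0,0,0,1],
    [0,0,0,0,0,0,1],
    [0,0,0,0,0,0,1],
  ],
)

```text
t: 126.15
tcp_pos: [536.6, 67.0, 231.7]
orientation: [-0.358, 0.934, 0.0, -0.0]
wrist_force: [0.6, -0.2, 0.0]
width: 85.2
finger_force: 0.0
```

```bash
python3 - <<'E'
from plant import ctrl,cams
from h import *
w=cams.read_camera("wrist");s=ctrl.sense();print(s["t"],s["tcp_pos"],s["joint_positions"][5])
u,v=proj(w,(539.5,63.9,186),True);print(u,v)
for b in blobs(w["pixels"],(0,0,150),(179,35,255),100):
    if np.hypot(*(b[0]-(u,v)))<40: print(b,plane(w,*b[0],186,True).round(1))
E
```

```text
126.2 [536.59345264  66.98356961 231.71080418] -2.1811317291854118
311.89158935157263 272.4340693530298
```

arm_command(
  motion=[
    [0.06,-0.06,0,0,0,0,1],
    [0,0,-0.5,0,0,0,1],
    [0,0,-0.6,0,0,0,1],
    [0,0,-0.3,0,0,0,1],
    [0,0,-0.15,0,0,0,1],
    [0,0,0,0,0,0,1],
    [0,0,0,0,0,0,0.4],
    [0,0,0,0,0,0,0.4],
    [0,0,0,0,0,0,0.4],
    [0,0,0,0,0,0,0.4],
    [0,0,0,0,0,0,0.4],
  ],
  newtons=40,
)

```text
t: 127.58
tcp_pos: [540.1, 63.5, 155.1]
orientation: [-0.357, 0.934, 0.0, 0.001]
wrist_force: [-1.6, 3.1, 6.4]
width: 45.8
finger_force: 40.5
```

arm_command(
  motion=[
    [0,0,0,0,0,-1,0.4],
    [0,0,0,0,0,-1,0.4],
    [0,0,0,0,0,-1,0.4],
    [0,0,0,0,0,-1,0.4],
    [0,0,0,0,0,-1,0.4],
    [0,0,0,0,0,-1,0.4],
    [0,0,0,0,0,-1,0.4],
    [0,0,0,0,0,-1,0.4],
    [0,0,0,0,0,-1,0.4],
    [0,0,0,0,0,-1,0.4],
    [0,0,0,0,0,-1,0.4],
    [0,0,0,0,0,-1,0.4],
    [0,0,0,0,0,-1,0.4],
    [0,0,0,0,0,-1,0.4],
    [0,0,0,0,0,-1,0.4],
    [0,0,0,0,0,-1,0.4],
  ],
)

```text
t: 129.57
tcp_pos: [540.0, 63.8, 155.2]
orientation: [0.193, 0.981, 0.001, 0.0]
wrist_force: [-1.2, 4.9, 6.2]
width: 46.2
finger_force: 40.6
```

```bash
python3 -c "
from plant import ctrl
s=ctrl.sense();print(s['t'],s['tcp_pos'],s['torque'],s['wrist_force'],s['width'],s['joint_positions'][5])"
```

```text
129.575 [540.04528114  63.84503533 155.15564909] [0.50192386 0.36517649 0.07818087] [-1.15463841  4.85361895  6.21941165] 46.156604014173325 -1.0684562877113972
```

arm_command(
  motion=[
    [0,0,0,0,0,-1,0.4],
    [0,0,0,0,0,-1,0.4],
    [0,0,0,0,0,-1,0.4],
    [0,0,0,0,0,-1,0.4],
    [0,0,0,0,0,-1,0.4],
    [0,0,0,0,0,-1,0.4],
    [0,0,0,0,0,-1,0.4],
    [0,0,0,0,0,-1,0.4],
    [0,0,0,0,0,-1,0.4],
    [0,0,0,0,0,-1,0.4],
    [0,0,0,0,0,-1,0.4],
    [0,0,0,0,0,-1,0.4],
    [0,0,0,0,0,-1,0.4],
    [0,0,0,0,0,-1,0.4],
  ],
)

```text
t: 131.32
tcp_pos: [540.2, 64.1, 155.2]
orientation: [0.631, 0.776, 0.001, 0.0]
wrist_force: [0.4, 6.9, 5.7]
width: 46.1
finger_force: 40.5
```

```bash
python3 -c "
from plant import ctrl
s=ctrl.sense();print(s['t'],s['tcp_pos'],s['torque'],s['wrist_force'],s['width'],s['joint_positions'][5])"
```

```text
131.325 [540.24247076  64.08354906 155.17737868] [0.86604977 0.50023361 0.14748702] [0.40350229 6.94294847 5.66238466] 46.14916735710754 -0.09120512845562324
```

arm_command(
  motion=[
    [0,0,0,0,0,-1,0.4],
    [0,0,0,0,0,-1,0.4],
    [0,0,0,0,0,-1,0.4],
    [0,0,0,0,0,-1,0.4],
    [0,0,0,0,0,-1,0.4],
    [0,0,0,0,0,-1,0.4],
    [0,0,0,0,0,-1,0.4],
    [0,0,0,0,0,-1,0.4],
  ],
)

```text
t: 132.32
tcp_pos: [540.5, 64.1, 155.2]
orientation: [0.821, 0.572, 0.001, -0.0]
wrist_force: [0.5, 5.2, 5.3]
width: 45.8
finger_force: 40.5
```

```bash
python3 -c "
from plant import ctrl
s=ctrl.sense();print(s['t'],s['tcp_pos'],s['torque'],s['wrist_force'],s['width'],s['joint_positions'][5])"
```

```text
132.325 [540.47117086  64.12692942 155.19381419] [0.99453932 0.25517539 0.16879687] [0.45958116 5.22289676 5.34848722] 45.821226122896306 0.46735233364210815
```

arm_command(
  motion=[
    [0,0,0,0,0,-1,0.4],
    [0,0,0,0,0,-1,0.4],
    [0,0,0,0,0,-1,0.4],
    [0,0,0,0,0,-1,0.4],
    [0,0,0,0,0,-1,0.4],
    [0,0,0,0,0,-1,0.4],
    [0,0,0,0,0,-1,0.4],
    [0,0,0,0,0,-1,0.4],
  ],
)

```text
t: 133.32
tcp_pos: [540.7, 64.0, 155.2]
orientation: [0.946, 0.323, 0.001, -0.0]
wrist_force: [0.6, 6.0, 5.2]
width: 45.8
finger_force: 40.5
```

```bash
python3 -c "
from plant import ctrl
s=ctrl.sense();print(s['t'],s['tcp_pos'],s['torque'],s['wrist_force'],s['width'],s['joint_positions'][5])"
```

```text
133.325 [540.65924374  64.0149964  155.18974185] [0.91439693 0.00405831 0.18608159] [0.61060196 6.04188678 5.19423096] 45.84110118077317 1.0258890124365503
```

arm_command(
  motion=[
    [0,0,0,0,0,-1,0.4],
    [0,0,0,0,0,-1,0.4],
    [0,0,0,0,0,-1,0.4],
    [0,0,0,0,0,-1,0.4],
    [0,0,0,0,0,-1,0.4],
    [0,0,0,0,0,-1,0.4],
    [0,0,0,0,0,-1,0.4],
    [0,0,0,0,0,-1,0.4],
  ],
)

```text
t: 134.32
tcp_pos: [540.8, 63.8, 155.2]
orientation: [0.999, 0.05, 0.001, -0.0]
wrist_force: [1.0, 4.1, 4.2]
width: 45.5
finger_force: 40.5
```

```bash
python3 -c "
from plant import ctrl
s=ctrl.sense();print(s['t'],s['tcp_pos'],s['torque'],s['wrist_force'],s['joint_positions'][5])"
```

```text
134.325 [540.76395063  63.8373377  155.19397292] [ 0.68846988 -0.16994439  0.16049891] [0.98178826 4.09356128 4.23104151] 1.5843307838364127
```

arm_command(
  motion=[
    [0,0,0,0,0,-1,0.4],
    [0,0,0,0,0,-1,0.4],
    [0,0,0,0,0,-1,0.4],
    [0,0,0,0,0,-1,0.4],
    [0,0,0,0,0,-1,0.4],
    [0,0,0,0,0,-1,0.4],
    [0,0,0,0,0,-1,0.4],
    [0,0,0,0,0,-1,0.4],
  ],
)

```text
t: 135.32
tcp_pos: [540.7, 63.6, 155.2]
orientation: [0.974, -0.227, 0.001, -0.001]
wrist_force: [1.6, 3.4, 4.9]
width: 46.0
finger_force: 40.5
```

```bash
python3 -c "
from plant import ctrl
s=ctrl.sense();print(s['t'],s['tcp_pos'],s['torque'],s['wrist_force'],s['joint_positions'][5])"
```

```text
135.325 [540.69726227  63.62581268 155.17002425] [ 0.44077537 -0.14912669  0.20615353] [1.55073455 3.40642132 4.92203616] 2.142865223044084
```

Torque has risen to 0.17–0.21, the click level. I let go and verify from the side as before.

arm_command(
  motion=[
    [0,0,0,0,0,0,1],
    [0,0,0,0,0,0,1],
    [0,0,0,0,0,0,1],
    [0,0,0.5,0,0,1,1],
    [0,0,0.5,0,0,1,1],
    [-0.3,0,0.5,0,0,1,1],
    [-0.6,0,0,0,0,1,1],
    [-0.6,0,0,0,0,1,1],
    [-0.6,0,0,0,0,1,1],
    [-0.2,0,0,0,0,1,1],
    [0,0,0,0,0,1,1],
    [0,0,0,0,0,1,1],
    [0,0,0,0,0,1,1],
    [0,0,0,0,0,1,1],
    [0,0,0,0,0,1,1],
    [0,0,0,0,0,1,1],
    [0,0,0,0,0,1,1],
    [0,0,0,0,0,1,1],
    [0,0,0,0,0,1,1],
    [0,0,0,0,0,1,1],
  ],
)

```text
t: 137.82
tcp_pos: [424.5, 63.0, 229.2]
orientation: [0.934, 0.359, -0.0, 0.0]
wrist_force: [-0.4, -0.4, -0.1]
width: 85.4
finger_force: 0.0
```

arm_command(
  motion=[
    [0,0,0,0,0,1,1],
    [0,0,0,0,0,1,1],
    [0,0,0,0,0,1,1],
    [0,0,0,0,0,1,1],
    [0,0,0,0,0,1,1],
    [0,0,0,0,0,1,1],
    [0,0,0,0,0,1,1],
    [0,0,0,0,0,1,1],
    [0,0,0,0,0,1,1],
    [0,0,0,0,0,1,1],
    [0,0,0,0,0,1,1],
    [0,0,0,0,0,1,1],
    [0,0,0,0,0,1,1],
    [0,0,0,0,0,1,1],
    [0,0,0,0,0,1,1],
    [0,0,0,0,0,1,1],
    [0,0,0,0,0,1,1],
    [0,0,0,0,0,1,1],
    [0,0,0,0,0,1,1],
    [0,0,0,0,0,1,1],
  ],
)

```text
t: 140.32
tcp_pos: [424.5, 63.0, 229.2]
orientation: [0.485, 0.875, -0.0, -0.0]
wrist_force: [-0.3, -0.5, -0.1]
width: 85.2
finger_force: 0.0
```

arm_command(
  motion=[
    [0,0,-0.4,0,0,1,1],
    [0,0,-0.6,0,0,1,1],
    [0,0,-0.5,0,0,1,1],
    [0,0,0,0,0,1,1],
    [0,0,0,0,0,1,1],
    [0,0,0,0,0,1,1],
    [0,0,0,0,0,1,1],
    [0,0,0,0,0,1,1],
    [0,0,0,0,0,1,1],
    [0,0,0,0,0,1,1],
    [0,0,0,0,0,1,1],
    [0,0,0,0,0,1,1],
    [0,0,0,0,0,0,1],
    [0,0,0,0,0,0,1],
  ],
)

```text
t: 142.07
tcp_pos: [424.6, 63.1, 154.3]
orientation: [0.089, 0.996, -0.0, -0.0]
wrist_force: [0.3, -0.7, 0.7]
width: 85.8
finger_force: 0.0
```

```bash
python3 - <<'E'
import pickle;from h import *
from plant import ctrl,cams
w=cams.read_camera("wrist");s=ctrl.sense();print(s["t"],s["tcp_pos"],s["orientation"].round(3))
pickle.dump(w,open("v5.pkl","wb"));o=pickle.load(open("w12.pkl","rb"))
ex=np.array([.991,-.13]);
for nm,c in(("now",w),("w12",o)):
    H=cv2.cvtColor(c["pixels"],cv2.COLOR_RGB2HSV)
    P=[proj(c,(540,63.5,z),True) for z in(28,52,66,74)];print(nm,np.round(P).tolist())
    # profile down the image column direction through plate centre: from near plate edge (x-52) to the nose
    a=np.array(proj(c,(540-60*ex[0],63.5-60*ex[1],28),True));b=np.array(proj(c,(540,63.5,115),True))
    print([(int(round(p[1])),*H[int(round(p[1])),int(round(p[0]))].tolist()) for p in np.linspace(a,b,45)])
for n,X in [("plate near",(488,70,28)),("board bot near",(508,67.5,52)),("board top near",(508,67.5,66)),("foot bot near",(521,66,66)),("foot top near",(521,66,74))]: print(n,np.round(proj(w,X,True),1))
E
```

```text
142.125 [424.58500626  63.11626265 154.28262656] [ 0.089  0.996 -0.    -0.   ]
now [[342.0, 350.0], [343.0, 367.0], [344.0, 378.0], [345.0, 384.0]]
[(291, 25, 66, 253), (294, 24, 74, 252), (297, 18, 40, 109), (300, 30, 2, 223), (303, 0, 0, 253), (306, 0, 0, 253), (309, 30, 2, 230), (312, 168, 8, 165), (315, 30, 1, 252), (317, 30, 1, 244), (320, 10, 4, 173), (323, 23, 5, 198), (326, 14, 81, 120), (329, 15, 42, 110), (332, 15, 120, 81), (335, 15, 40, 116), (338, 16, 58, 102), (341, 19, 105, 95), (344, 20, 105, 97), (347, 19, 105, 126), (350, 20, 98, 219), (353, 20, 96, 223), (356, 20, 97, 224), (359, 20, 95, 225), (362, 20, 94, 189), (365, 18, 16, 79), (368, 20, 15, 155), (371, 21, 14, 183), (374, 26, 12, 149), (377, 24, 12, 108), (380, 15, 14, 72), (383, 23, 15, 70), (386, 20, 11, 72), (389, 18, 18, 71), (392, 20, 11, 72), (395, 23, 14, 71), (398, 23, 14, 71), (401, 20, 11, 70), (404, 18, 17, 73), (407, 20, 11, 71), (409, 15, 15, 70), (412, 30, 5, 49), (415, 50, 15, 51), (418, 40, 15, 50), (421, 150, 13, 19)]
w12 [[341.0, 351.0], [342.0, 367.0], [343.0, 378.0], [344.0, 384.0]]
[(291, 
[... 307 characters left out ...]
9, 16, 91, 123), (342, 15, 127, 189), (345, 16, 125, 189), (348, 15, 127, 187), (351, 16, 128, 182), (354, 15, 132, 110), (356, 15, 76, 87), (359, 18, 16, 80), (362, 19, 15, 181), (365, 30, 10, 180), (368, 20, 14, 160), (371, 24, 13, 102), (374, 10, 11, 71), (377, 8, 15, 70), (380, 10, 11, 71), (383, 10, 11, 71), (386, 23, 14, 71), (389, 30, 11, 69), (392, 23, 14, 71), (395, 18, 18, 71), (398, 30, 11, 70), (401, 23, 15, 69), (404, 15, 14, 71), (407, 30, 11, 69), (410, 23, 16, 65), (413, 60, 5, 49), (416, 60, 10, 52), (419, 50, 16, 48), (422, 150, 32, 16)]
plate near [340.2 298.9]
board bot near [342.5 335.4]
board top near [343.6 345.6]
foot bot near [344.1 359.1]
foot top near [344.7 365.4]
```

The foot now sits on the board: its rim is at rows 362–366, against 359–365 predicted for a foot at 66 mm. The plywood top is visible at rows 349–362. I back away and check that the arm is home and the desk is undisturbed.

arm_command(
  motion=[
    [0,0,0.6,0,0,0,1],
    [0,-0.3,0.8,0,0,0,1],
    [0,-0.5,0.6,0,0,0,1],
    [0,-0.5,0,0,0,0,1],
    [0,-0.6,0,0,0,0,1],
    [0,0,0,0,0,0,1],
    [0,0,0,0,0,0,1],
  ],
)

```text
t: 143.0
tcp_pos: [424.5, -31.6, 254.2]
orientation: [0.089, 0.996, 0.0, -0.0]
wrist_force: [0.0, 0.5, -0.1]
width: 85.6
finger_force: 0.0
```

```bash
python3 - <<'E'
import pickle;from h import *
from plant import ctrl,cams
w=cams.read_camera("wrist");s=ctrl.sense();print(s["t"],s["tcp_pos"],s["wrist_force"])
P=[("cap",(539.5,63.7,186)),("board",(540,63.5,66)),("handle",(551,145,181))]
for n,X in P: print(n,np.round(proj(w,X,True)))
u,v=proj(w,P[0][1],True)
for b in blobs(w["pixels"],(0,0,140),(179,50,255),60):
    if np.hypot(*(b[0]-(u,v)))<60: print(b,plane(w,*b[0],186,True).round(1))
u,v=proj(w,P[2][1],True)
for b in blobs(w["pixels"],(0,80,15),(16,255,110),30):
    if np.hypot(*(b[0]-(u,v)))<40: print("h",b,plane(w,*b[0],175,True).round(1))
for nm in("top","scene"):
    c=cams.read_camera(nm);d=pickle.load(open("d0.pkl","rb"))[nm]
    for lab,lo,hi in(("green",(45,100,60),(75,255,255)),("pink",(140,40,120),(172,255,255)),("tape",(25,60,120),(34,160,255)),("red",(0,200,120),(8,255,255))):
        f=lambda k:[(x[0].tolist(),int(x[1][4])) for x in blobs(k["pixels"],lo,hi,60)][:3]
        print(nm,lab,f(d),f(c))
E
```

```text
143.05 [424.53480872 -31.36365218 254.18156637] [-0.14196111  0.74146451 -0.04736505]
cap [466. 370.]
board [427. 299.]
handle [549. 353.]
h (array([539.1, 343.4]), array([528, 331,  25,  28, 337], dtype=int32)) [541.6 136.1 175. ]
h (array([516.4, 371.9]), array([490, 364,  66,  22, 239], dtype=int32)) [567.  116.6 175. ]
top green [([392.7, 276.6], 325)] [([392.9, 276.5], 311)]
top pink [([424.5, 269.8], 311)] [([424.6, 269.6], 301)]
top tape [] []
top red [] []
scene green [([374.8, 241.1], 400)] [([375.1, 243.1], 309), ([383.5, 306.1], 76)]
scene pink [([397.0, 217.5], 364)] []
scene tape [([263.3, 290.1], 263), ([313.9, 319.5], 142)] [([209.4, 335.2], 81), ([336.1, 336.4], 203)]
scene red [([314.5, 142.6], 3137)] [([299.3, 128.1], 677)]
```

```bash
python3 -c "
from plant import ctrl
print(ctrl.finish_job())"
```

```text
the job is handed in; nothing more can be done
None
```

The job is handed in at 143 s of the 210 s limit: both pads are stacked and centred with the board on top, and the swing arm was pushed to its stop. The knob was turned about 2.7 rad past contact at the 0.2 N m click torque. The board was knocked off partway through, so I re-placed it and pressed again; the click itself is inferred from torque and turn, because I had no pictures left to view.

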